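# Put a drone battery away and shut the battery safe

## Task

Put the drone battery with the red band away in the empty pocket of the battery safe, set down and not dropped. Then push the open lid over past upright from behind and let go so that it drops by its own weight, and once it has come to rest on the catch press its front edge down, feeling for the snap and never hard, until the lid stays shut. Leave everything else on the bench alone.

Things in the scene. Friction and masses are not known exactly. Their poses are not given: they have to be found in the camera images.
- safe: battery safe: grey open sheet-steel box fixed to the bench, 140 (its x) x 200 (its y) x 80 mm high, walls 3 mm. Origin: centre of its underside. The lid is hinged on the rim of its +x wall. Its -x wall is the front. Inside, a rigid foam insert, top 26 mm above the bench, has two pockets side by side along y, each 44 (x) x 82 (y) mm and 18 mm deep.
- safe_front (a point): middle of the upper rim of the safe's front wall; axes as the safe's. Below it sits a steel catch with a sprung roller and rubber buffers, 50 mm wide, reaching 39 mm in front of the wall and up to 75 mm above the bench. Catch and buffers were set by hand, up to 4 mm higher or lower from safe to safe, so the end of the lid's travel must be felt.
- empty_pocket (a point): centre of the floor of the empty pocket, 8 mm above the bench; axes as the safe's. The pack fits lying flat with its long side along the safe's y, either way round, with 3 mm of play on each side.
- pack: the battery to put away: black hard case with a red band, 76 (its x) x 38 (its y) x 44 mm (z), about 240 g, lying flat on the bench. Origin: centre of its underside.
- stored_pack: a like battery with a blue band that already lies in the other pocket. Origin: centre of its underside. Leave it there.
- lid (a joint): lid angle in rad: 0 level, 1.571 upright, grows as it opens, stop at 2.05; starts at 1.64 to 2.05, leaning back away from the front. Soft-close hinge with friction: stays put near upright, drops by itself from 1.4 to 1.2 rad (its mass varies), taking 1 to 2 s; not to be touched between 0.95 and 0.2. Comes to rest ajar on the catch at 0.045 to 0.105; snapped in it rests at -0.03 to 0.03.
- lid_hinge (a point): middle of the hinge axis, 70 mm in +x of the safe's origin and 83 mm above the bench. Its axes turn with the lid; with the lid level they are the safe's.
- lid_edge (a point): middle of the free edge of the lid, 144 mm from the hinge. Yellow steel lid, 205 mm along the hinge, 5 mm thick, with a skirt and a 30 mm tongue on the inner side. Axes turn with the lid: -x runs from hinge to free edge, z out of the outer face (the back when it stands open). Swinging up, the edge rises as much as 16 mm and can jam under a finger or knuckle that does not rise with it.
- lid_press (a point): point on the lid's outer face, on a black strip in mid-width, 122 mm from the hinge: where to press it shut. The catch gives way at some 6 to 14 N pressed straight down here, the lid goes light, snaps down on to stiff buffers and the push turns hard. Not snapped in, it springs back ajar. More than 22 N from the robot on the lid bends it.
- motor: red motor, 29 mm across, 32 mm high, bystander. Origin: centre of its underside.
- screw_bowl: steel bowl with screws, 84 mm across, 28 mm high, bystander. Origin: centre of its underside.
- frame_plate: yellow plate 110 x 45 x 4 mm lying flat, bystander. Origin: centre of its underside.
- hex_driver: screwdriver with a red handle, 160 mm long, lying, bystander. Origin: on its underside.
- hex_block: blue block 60 x 35 x 30 mm with upright hex keys to 95 mm high, bystander. Origin: centre of its underside.
There are look-alikes about, which are no part of the job. Leave any purple or turquoise look-alike of the pack alone.

How it is judged:
On the way, in this order (a step that is already met when the one before it is completed fails the run):
1. the pack lies flat in the empty pocket and is let go, the lid still open (x of pack in the frame of empty_pocket between -0.006 and 0.006 m and y of pack in the frame of empty_pocket between -0.006 and 0.006 m and z of pack in the frame of empty_pocket below 0.003 m and angle between pack's own z axis and vertical below 0.06 rad and angle between the x axis of pack and the y axis of safe, either way round below 0.15 rad and not (contact force between any of the fingers, the arm and pack above 0.3 N) and linear speed of pack below 0.03 m/s and value of joint lid above 1 rad), for 0.2 s.
2. the lid has dropped and rests ajar on the catch, untouched by the robot (value of joint lid between 0.036 and 0.14 rad and velocity of joint lid between -0.05 and 0.05 rad/s and not (contact force between any of the fingers, the arm and lid above 0.3 N)), for 0.2 s.
At the end, for the whole second after the job is handed in: the red-banded pack lies flat in the empty pocket (within 6 mm of its centre, on its floor) and the lid is snapped in and stays shut with the robot off it (lid angle below 0.036 rad, where a lid that has not snapped in rests at 0.045 or more) (x of pack in the frame of empty_pocket between -0.006 and 0.006 m and y of pack in the frame of empty_pocket between -0.006 and 0.006 m and z of pack in the frame of empty_pocket below 0.003 m and angle between pack's own z axis and vertical below 0.06 rad and angle between the x axis of pack and the y axis of safe, either way round below 0.15 rad and value of joint lid between -0.045 and 0.036 rad and not (contact force between any of the fingers, the arm and lid above 0.3 N) and not (contact force between any of the fingers, the arm and pack above 0.3 N)); the robot touches nothing.
It fails at once if the robot bears on the lid with more than 22 N (contact force between any of the fingers, the arm and lid above 22 N).
It fails at once if the robot touches the lid on its way down (between 0.95 and 0.2 rad) instead of letting it drop (value of joint lid between 0.2 and 0.95 rad and contact force between any of the fingers, the arm and lid above 0.3 N).
It fails at once if the pack is dropped (linear speed of pack above 0.45 m/s and not (contact force between any of the fingers, the arm and pack above 0.1 N)).
It fails at once if the stored pack is lifted or shifted out of its place (distance of stored_pack from where it was at the start of the episode above 0.012 m).
It fails at once if another thing on the bench is disturbed (distance of any of motor, screw_bowl, frame_plate, hex_driver, hex_block from where it was at the start of the episode above 0.025 m).
It also fails if it takes over 72 s, if anything falls off the work surface, if the arm or the gripper's body presses on something with over 40 N, if the wrist force passes 120 N, or if a joint passes its speed limit or range.

## Robot

A 7-joint arm with a two-finger parallel gripper is mounted at the origin on the work surface. World frame = base frame: x ahead of the robot, y to its left, z up, the work surface at z = 0. Lengths are in m, angles in rad, forces in N, time in s.
With the tool pointing down it reaches from about 0.4 to 0.875 m from the base axis. Payload 4.4 kg.
Tool frame: the origin (TCP) lies at the very end of the fingers, on their centre line; the grasp point (between the pads) lies behind it (arm.pinch_z is the x of the grasp point in the tool frame, in m); x points along the fingers, y is the direction in which the jaws open and shut, and the axes are right-handed (so a half turn about x gives the same grasp; the last joint's range is limited). The gripper opens to 85 mm and grips with 20 to 120 N. Pads are 22 mm wide; open, the fingers measure 114 mm over their backs; the gripper's body (76 mm by 85 mm) begins 54 mm behind the grasp point. The pads swing forward as they close: fully open they stand 13 mm farther back than shut.
Start: joints at [1.174, 0.628, 0.038, 1.517, -0.027, 0.996, -0.02], TCP at [0.211, -0.615, 0.231] pointing down, gripper open.
Joint ranges: [-3.06, 3.06], [-0.37, 2.12], [-1.25, 1.32], [0.18, 2.47], [-1.1, 4.24], [0.23, 1.98], [-2.94, 2.94]. Speed limits (rad/s): [2.57, 2.57, 3.14, 3.14, 3.14, 3.14, 3.14].

## Interface

Orientations are given as a 3x3 rotation matrix whose columns are the frame's x, y, z axes.
In Python, from workcell import arm gives the robot as it stands. The module is installed in compiled form; this text tells all that it offers.
- The arm moves only by the tool apply_moves, never from a script. Its argument "commands" is a list of rows, each a list of 4 numbers: the shift along the world's x, y, z in m, then the turn about the world's z in rad. A call has 1 to 20 rows; each row is the pose to reach, as a shift and turn from the pose commanded when the call began; what a row does not reach only later rows make up. A row lasts 1/10 s, in which the tool goes at most 50 mm and 8.59 degrees, less where a joint would pass 70% of its speed; a pose out of reach is approached as far as the arm can. A call with a gripper value outside its range is refused whole. "gripper" is the opening, from -1 (shut) to 1 (fully open), set as the call begins (left out, the last holds). The fingers move at their own pace and stop on an object; "grip_force" is the grip in N (left out, the last holds). Time passes only in rows, so rows that repeat a pose let the fingers close. It gives the time, the measured TCP pose, the force and the opening at its end, in the units of the state.
- arm.observe(): the state, without advancing time (a new reading comes with each control period).
- arm.camera(name): name is "scene" or "top"; returns a dict with "image" (400x640x3 uint8, red, green, blue), "mtx" (3x3 intrinsics, pixels), "view" (4x4, takes a point from world to camera coordinates). Camera axes: x right, y up, looking along -z (the intrinsics and any distortion apply to the point x, -y, -z); pixel columns grow to the right and rows downward; lengths in m; the calibration is good to about 2 mm. A picture is of the moment at which its call begins. There is no depth.
- arm.close_job(): hands the job in, once; it reports no verdict.
The state is a dict: "t": time; "q": joint angles; "qvel": joint speeds; "joint_torque": joint torques, N m; "eef_pos": TCP position; "orientation": TCP orientation; "contact_force": force on the tool from outside, world axes, zero at the start; "wrist_torque": the same for the moment, N m; "finger_gap": opening from 0.0 (shut) to 1.0 (fully open).
Only numpy, scipy, OpenCV 4.12 (cv2) and the standard library are available. Lean on these libraries where they do the work, as an engineer would, in place of code of your own. Each camera call takes 0.05 s, during which the arm holds its last target.

## Working session

There is one attempt and no reset: what is moved stays moved. The work goes in short steps, Python scripts to look and compute and a tool call to move; the robot and the scene stay as the last step left them, time stands still between calls to the robot, and variables do not carry over. Pictures are saved under pics/ and viewed, and the job is handed in when it is done.

Besides the shell and the picture viewer there is one more tool, called after "Call:" as name(argument=value, ...), one argument or row to a line, values as JSON. apply_moves: Moves the arm, as the interface text tells. Its arguments: {"type":"object","properties":{"commands":{"type":"array","items":{"type":"array","items":{"type":"number"}}},"gripper":{"type":"number"},"grip_force":{"type":"number"}},"required":["commands"]}

```bash
mkdir -p pics; cat > h.py <<'E'
import numpy as np, cv2
from workcell import arm
def shot(name,fn):
    c=arm.camera(name); np.savez('pics/'+fn+'.npz',image=c['image'],mtx=c['mtx'],view=c['view'])
    cv2.imwrite('pics/'+fn+'.png',c['image'][:,:,::-1]); return c
def load(fn): return dict(np.load('pics/'+fn+'.npz'))
def ray(c,u,v):
    d=np.linalg.inv(c['mtx'])@np.array([u,v,1.]); d=np.array([d[0],-d[1],-d[2]])
    R=c['view'][:3,:3];t=c['view'][:3,3]; return -R.T@t, R.T@d
def onz(c,u,v,z):
    o,d=ray(c,u,v); return o+d*(z-o[2])/d[2]
def proj(c,p):
    q=c['view'][:3,:3]@np.asarray(p,float)+c['view'][:3,3]; q=c['mtx']@np.array([q[0],-q[1],-q[2]]); return q[:2]/q[2]
E
python3 - <<'E'
from h import *
for n in('top','scene'):
    c=shot(n,n+'0'); print(c.keys(),c['mtx'],c['view'])
s=arm.observe(); print(s, arm.pinch_z)
E
```

```text
dict_keys(['image', 'mtx', 'view']) [[496.84595644   0.         317.61958423]
 [  0.         496.84595644 195.78796615]
 [  0.           0.           1.        ]] [[-0.01786831 -0.99982877 -0.00481128  0.06680733]
 [ 0.99669419 -0.01819332  0.07918144 -0.53356306]
 [-0.07925541 -0.00338053  0.99684861 -1.57438136]
 [ 0.          0.          0.          1.        ]]
dict_keys(['image', 'mtx', 'view']) [[508.7313047    0.         324.17841266]
 [  0.         508.7313047  203.19472241]
 [  0.           0.           1.        ]] [[ 0.7107312   0.70346036  0.00216508 -0.41453373]
 [-0.39222472  0.39371999  0.83135091  0.12962919]
 [ 0.58396997 -0.59171623  0.55574363 -1.70124599]
 [ 0.          0.          0.          1.        ]]
{'t': 0.1, 'q': array([ 1.17417636,  0.62924353,  0.0384466 ,  1.51826534, -0.02700711,
        0.99631827, -0.0199622 ]), 'qvel': array([ 0.00032469, -0.00189579, -0.00110441, -0.0019315 , -0.00056567,
       -0.00014467,  0.0003806 ]), 'joint_torque': array([ 3.00515523e-03, -5.64536047e+01,  1.23052619e+00, -1.93972600e+01,
        1.13150803e-02,  5.41997695e-03,  1.65688937e-05]), 'eef_pos': array([ 0.2109787 , -0.61421068,  0.23048849]), 'orientation': array([[-5.68927022e-04,  3.24848885e-01, -9.45765763e-01],
       [ 1.61958698e-03, -9.45764376e-01, -3.24849383e-01],
       [-9.99998527e-01, -1.71656550e-03,  1.19498866e-05]]), 'contact_force': array([ 0.5348338 ,  0.03023343, -0.26802574]), 'wrist_torque': array([ 0.04148554,  0.03872261, -0.03790829]), 'finger_gap': 0.9959289146126724} -0.0187
```

View pics/top0.png

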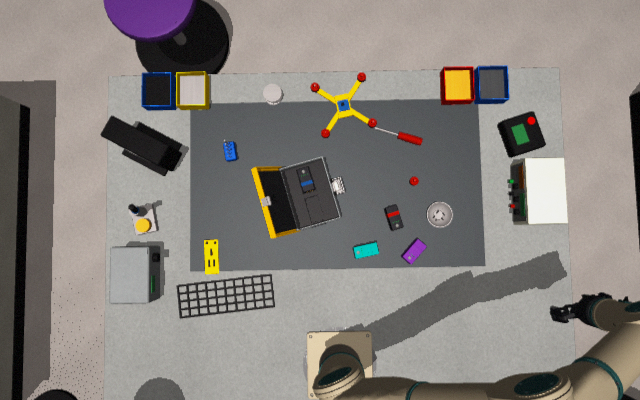

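View pics/scene0.png

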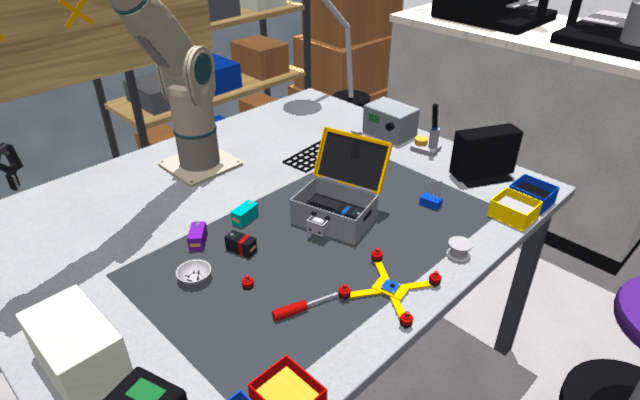

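```bash
python3 - <<'E'
from h import *
c=load('top0'); im=c['image'][:,:,::-1]
cv2.imwrite('pics/topA.png',cv2.resize(im[140:260,240:360],(800,800))[:600] if 0 else cv2.resize(im[145:250,240:360],(686,600),interpolation=cv2.INTER_CUBIC))
cv2.imwrite('pics/topB.png',cv2.resize(im[160:270,340:460],(654,600),interpolation=cv2.INTER_CUBIC))
c=load('scene0'); im=c['image'][:,:,::-1]
cv2.imwrite('pics/scA.png',cv2.resize(im[120:260,210:400],(800,589),interpolation=cv2.INTER_CUBIC))
E
```

```text
(no output)
```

View pics/topA.png

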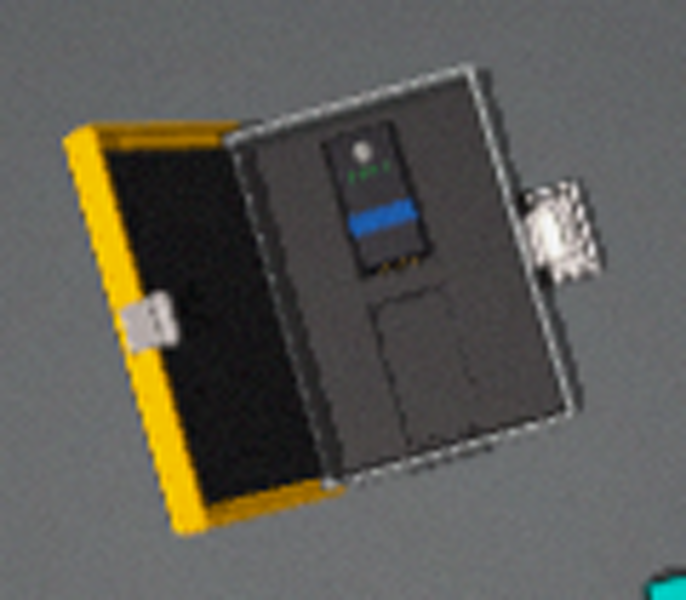

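View pics/topB.png

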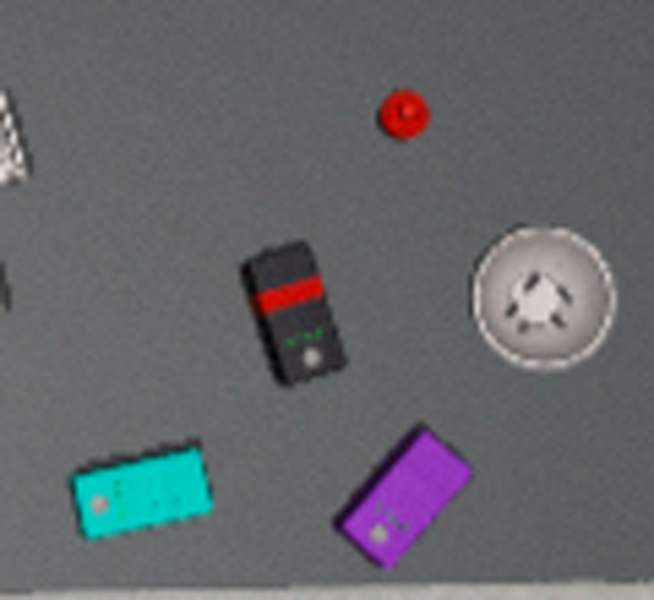

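View pics/scA.png

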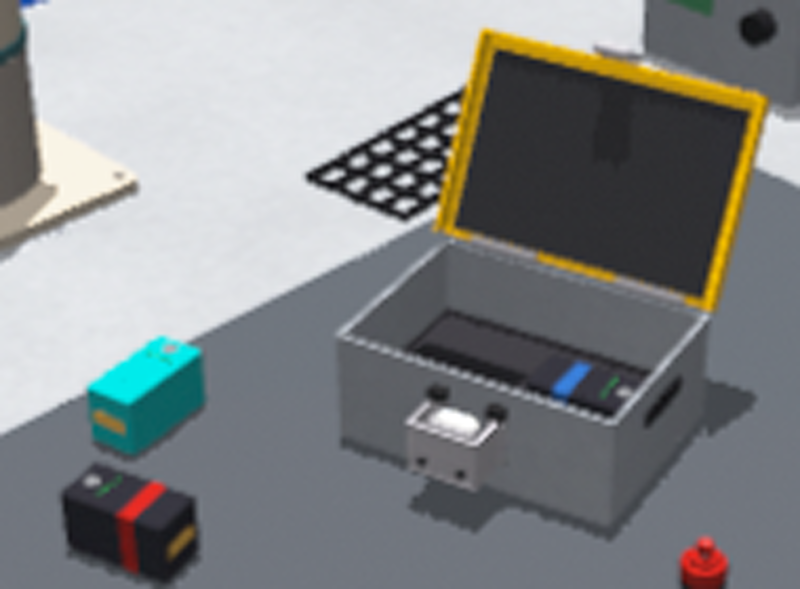

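```bash
python3 - <<'E'
from h import *
c=load('top0'); im=c['image'][:,:,::-1]
def z(x0,y0,x1,y1,s,fn,gain=2.2):
    a=cv2.resize(im[y0:y1,x0:x1],None,fx=s,fy=s,interpolation=cv2.INTER_CUBIC)
    cv2.imwrite('pics/'+fn,np.clip(a.astype(float)*gain,0,255).astype(np.uint8))
z(380,200,408,234,16,'zp.png'); z(292,165,334,226,9,'zs.png',3)
o,_=ray(c,0,0);print('cam',o)
r=[onz(c,240+u/5.717,145+v/5.717,.08) for u,v in[(480,68),(575,410),(335,487),(235,135)]]
r=np.array(r);print(r.round(4),r.mean(0)); 
for i in range(4):
    d=r[(i+1)%4]-r[i]; print(np.linalg.norm(d),np.degrees(np.arctan2(d[1],d[0])))
E
```

```text
cam [0.40821469 0.05176636 1.61198959]
[[ 0.6511  0.0351  0.08  ]
 [ 0.464  -0.0126  0.08  ]
 [ 0.4249  0.1174  0.08  ]
 [ 0.6168  0.1689  0.08  ]] [0.53920658 0.07717921 0.08      ]
0.19302432091163643 -165.69543331578183
0.1357592018245263 106.73554489365341
0.1986550687118468 15.034090774041665
0.13816642577145966 -75.63584442740286
```

View pics/zp.png

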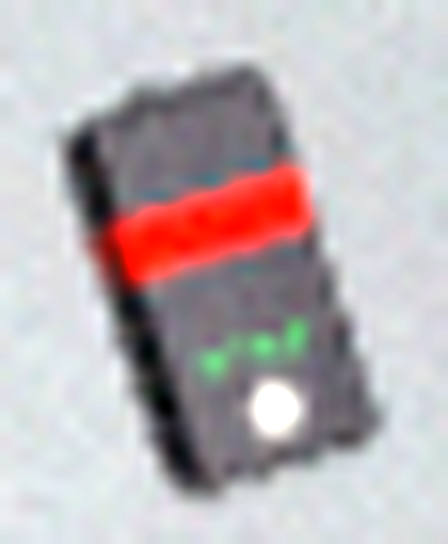

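View pics/zs.png

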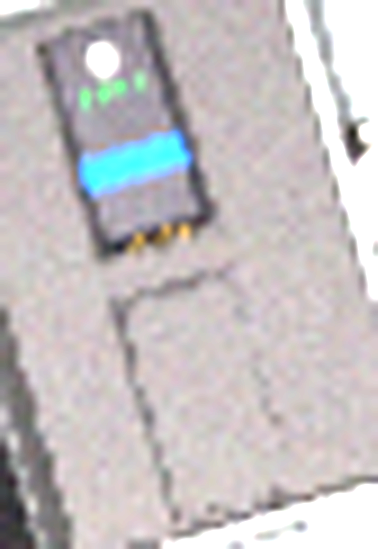

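```bash
cat > m.py <<'E'
from h import *
from scipy.ndimage import map_coordinates
def edge(img,a,b,n=40,w=3,mode='peak',sgn=1,trim=.12):
    """sample profiles perpendicular to a-b; return line fitted (point,dir). mode peak=bright ridge, grad = max sgn*gradient along normal(left->)"""
    a=np.array(a,float);b=np.array(b,float);d=(b-a)/np.linalg.norm(b-a);nn=np.array([-d[1],d[0]])
    s=np.arange(-w,w+.01,.1);pts=[]
    for t in np.linspace(trim,1-trim,n):
        p=a+(b-a)*t
        q=p+s[:,None]*nn
        v=map_coordinates(img,[q[:,1],q[:,0]],order=1)
        f=v if mode=='peak' else sgn*np.gradient(v)
        f=np.clip(f-np.percentile(f,60),0,None); k=np.argmax(f); m=abs(s-s[k])<1.0
        pts.append(p+nn*(f[m]*s[m]).sum()/max(f[m].sum(),1e-9))
    pts=np.array(pts,np.float32)
    l=cv2.fitLine(pts,cv2.DIST_HUBER,0,.01,.01).ravel()
    r=(pts-l[2:])@np.array([-l[1],l[0]])
    return l,np.median(abs(r))
def inter(l,m):
    A=np.array([[l[0],-m[0]],[l[1],-m[1]]]);t=np.linalg.solve(A,m[2:]-l[2:]);return l[2:]+t[0]*l[:2]
E
python3 - <<'E'
from m import *
c=load('top0'); g=cv2.cvtColor(c['image'],cv2.COLOR_RGB2GRAY).astype(float)
C=[(324,156.9),(340.6,216.7),(298.6,230.2),(281.1,168.6)]
L=[];
for i in range(4):
    l,r=edge(g,C[i],C[(i+1)%4]);L.append(l);print(i,l,r)
P=[inter(L[i-1],L[i]) for i in range(4)];print(np.round(P,2))
W=np.array([onz(c,*p,.08) for p in P]);print(W.round(4),W.mean(0))
for i in range(4):
    d=W[(i+1)%4]-W[i];print(np.linalg.norm(d),np.degrees(np.arctan2(d[1],d[0])))
# stored pack blue band, pack mask
hsv=cv2.cvtColor(c['image'],cv2.COLOR_RGB2HSV)
def blob(m):
    n,l,s,ce=cv2.connectedComponentsWithStats(m.astype(np.uint8));return [(s[i].tolist(),ce[i].round(2).tolist()) for i in range(1,n) if s[i,4]>8]
R=c['image'].astype(int)
red=(R[...,0]>120)&(R[...,1]<60)&(R[...,2]<60)
print([b for b in blob(red) if 370<b[1][0]<420])
v=R.max(2); dark=(v<80)
sub=dark.copy();sub[:]=False;sub[198:236,378:412]=(dark|red)[198:236,378:412]
print(blob(sub)); print(g[217,378:412].astype(int)); print(g[198:238,393].astype(int))
E
```

```text
0 [3.0517900e-01 9.5229501e-01 3.3013187e+02 1.8351096e+02] 0.8379204
1 [ 9.6150988e-01 -2.7477026e-01  3.1703360e+02  2.2389386e+02] 0.17715752
2 [2.8061715e-01 9.5981979e-01 2.9206094e+02 1.9864215e+02] 0.41252178
3 [ 9.5963997e-01 -2.8123143e-01  3.0226682e+02  1.6171161e+02] 0.107944645
[[321.35 156.12]
 [340.89 217.08]
 [300.8  228.53]
 [282.92 167.38]]
[[ 0.6537  0.0431  0.08  ]
 [ 0.4629 -0.0136  0.08  ]
 [ 0.4299  0.1105  0.08  ]
 [ 0.6205  0.1632  0.08  ]] [0.541748   0.07582535 0.08      ]
0.19900513352122529 -163.44802481385406
0.12840636457580434 104.89856782288102
0.1978097599596702 15.44903319057771
0.12456985503026255 -74.58552447165917
[([368, 118, 9, 9, 56], [372.0, 122.09]), ([398, 132, 24, 13, 161], [409.78, 137.79]), ([410, 176, 9, 9, 59], [413.86, 180.42]), ([387, 211, 12, 6, 45], [393.02, 213.56])]
[([384, 204, 20, 27, 325], [392.93, 216.71])]
[104 105 106 102 102 102 103 101  56  22  39  65  61  57  54  55  52  55
  52  53  48  51  49  96  99 100  98 100  98 100 101 103 100  98]
[100  99  97 102 100 100  74  43  50  52  49  50  51  54  71  72  65  66
  60  55  57  54  55  56  83  69  54  54  56  56  58  54  53  88 102 104
 102 101 105 102]
```

```bash
python3 - <<'E'
from m import *
c=load('top0'); g=cv2.cvtColor(c['image'],cv2.COLOR_RGB2GRAY).astype(float)
im=c['image']
# profiles across front edge & hinge edge in world coords
ex=np.array([np.cos(np.radians(105.2)),np.sin(np.radians(105.2)),0]);ey=np.array([-ex[1],ex[0],0])
o=np.array([.5415,.0765,.08])
for nm,rng in(('front',np.arange(-.085,-.050,.0025)),('hinge',np.arange(.055,.09,.0025))):
  print(nm,(rng*1000).round(1))
  for y in(-.08,-.06,-.04,.04,.06,.08):
    print(y,[int(map_coordinates(g,[[q[1]],[q[0]]],order=1)[0]) for q in (proj(c,o+ex*x+ey*y) for x in rng)])
for nm,rng in(('y-',np.arange(-.11,-.085,.0025)),('y+',np.arange(.085,.11,.0025))):
  print(nm,(rng*1000).round(1))
  for x in(-.04,-.02,0,.02,.04):
    print(x,[int(map_coordinates(g,[[q[1]],[q[0]]],order=1)[0]) for q in (proj(c,o+ex*x+ey*y) for y in rng)])
# foam/pocket lines at z=.026
print('x-profile at foam; y lines')
of=o.copy();of[2]=.026
rng=np.arange(-.05,.06,.0025);print((rng*1000).round(1))
for y in(.015,.025,.035,.045,.055,.065,.075):
    print(y,[int(map_coordinates(g,[[q[1]],[q[0]]],order=1)[0]) for q in (proj(c,of+ex*x+ey*y) for x in rng)])
rng=np.arange(-.01,.1,.0025);print((rng*1000).round(1))
for x in(-.02,-.01,0,.01,.02,.03):
    print(x,[int(map_coordinates(g,[[q[1]],[q[0]]],order=1)[0]) for q in (proj(c,of+ex*x+ey*y) for y in rng)])
E
```

```text
front [-85.  -82.5 -80.  -77.5 -75.  -72.5 -70.  -67.5 -65.  -62.5 -60.  -57.5
 -55.  -52.5 -50. ]
-0.08 [101, 102, 101, 101, 100, 96, 80, 66, 97, 124, 100, 58, 63, 63, 62]
-0.06 [101, 101, 101, 102, 102, 92, 72, 65, 83, 145, 99, 62, 62, 61, 62]
-0.04 [98, 103, 102, 101, 102, 101, 76, 68, 97, 162, 89, 65, 66, 65, 64]
0.04 [104, 105, 106, 106, 106, 100, 79, 69, 97, 122, 91, 62, 67, 68, 67]
0.06 [104, 105, 105, 106, 105, 93, 70, 68, 93, 147, 87, 63, 68, 70, 70]
0.08 [105, 106, 104, 104, 105, 105, 71, 67, 100, 144, 76, 65, 67, 68, 67]
hinge [55.  57.5 60.  62.5 65.  67.5 70.  72.5 75.  77.5 80.  82.5 85.  87.5]
-0.08 [63, 64, 63, 55, 37, 36, 41, 50, 53, 24, 23, 21, 19, 20]
-0.06 [65, 65, 63, 49, 37, 37, 45, 64, 53, 20, 20, 20, 20, 22]
-0.04 [66, 65, 61, 44, 38, 42, 49, 78, 46, 19, 19, 20, 21, 19]
0.04 [69, 68, 63, 48, 38, 37, 42, 59, 42, 22, 20, 20, 21, 21]
0.06 [70, 71, 68, 43, 36, 39, 47, 58, 34, 19, 18, 18, 20, 21]
0.08 [71, 70, 62, 39, 38, 39, 44, 53, 35, 23, 20, 20, 19, 23]
y- [-110.  -107.5 -105.  -102.5 -100.   -97.5  -95.   -92.5  -90.   -87.5]
-0.04 [101, 99, 99, 104, 142, 125,
[... 2774 characters left out ...]
64, 47, 54, 62, 67, 67, 68, 68, 67, 67, 68, 68, 68, 67, 68, 68, 69, 69, 67, 66, 66, 67, 67, 69, 69, 70, 69, 70, 70, 69, 69, 70, 71, 69, 64, 64, 88, 115]
0.01 [44, 59, 67, 68, 67, 67, 67, 52, 56, 64, 68, 68, 67, 65, 65, 68, 68, 68, 68, 67, 67, 67, 69, 69, 68, 68, 68, 69, 68, 68, 71, 69, 69, 70, 70, 70, 70, 70, 69, 62, 59, 60, 83, 100]
0.02 [30, 54, 66, 67, 66, 65, 67, 55, 55, 63, 66, 67, 68, 68, 67, 66, 67, 68, 68, 68, 68, 68, 68, 67, 69, 72, 70, 69, 67, 66, 70, 68, 68, 70, 68, 68, 69, 67, 66, 63, 55, 51, 82, 97]
0.03 [60, 64, 67, 68, 68, 69, 68, 65, 61, 59, 62, 65, 64, 60, 63, 66, 64, 62, 61, 62, 66, 63, 62, 61, 64, 70, 65, 64, 66, 69, 66, 63, 64, 68, 66, 65, 66, 68, 72, 68, 65, 60, 86, 102]
```

```bash
python3 - <<'E'
from m import *
c=load('top0'); g=c['image'][...,1].astype(float)
C=[np.array(p)/16+[380,200] for p in((75,135),(265,65),(378,430),(190,490))]
L=[]
for i in range(4):
    best=None
    for s in(1,-1):
        l,r=edge(g,C[i],C[(i+1)%4],mode='grad',sgn=s,w=2.5,trim=.15)
        if best is None or r<best[1]: best=(l,r,s)
    L.append(best[0]);print(i,best)
P=np.array([inter(L[i-1],L[i]) for i in range(4)]);print(P.round(2), ((P-[380,200])*16).round())
for i,l in enumerate(L):
    z=.044 if i in(0,1) else .0
    a=onz(c,*l[2:],z);b=onz(c,*(l[2:]+5*l[:2]),z);d=b-a;print(i,a.round(4),np.degrees(np.arctan2(d[1],d[0])))
# long axis/edges to pack centre
def wl(i,z):
    l=L[i];a=onz(c,*l[2:],z)[:2];b=onz(c,*(l[2:]+5*l[:2]),z)[:2];d=(b-a)/np.linalg.norm(b-a);return a,d
th=np.radians(np.mean([np.degrees(np.arctan2(*(d[::-1] if d[0]>0 else -d[::-1]))) for d in(wl(1,.044)[1],wl(3,0)[1])]))
u=np.array([np.cos(th),np.sin(th)]);v=np.array([-u[1],u[0]]);print('yaw',np.degrees(th))
e=[wl(i,z) [0] for i,z in((0,.044),(1,.044),(2,0),(3,0))]
print('u:',e[0]@u,e[2]@u,'len',e[0]@u-e[2]@u,' v:',e[1]@v,e[3]@v,'wid',e[3]@v-e[1]@v)
cu=(e[0]@u+e[2]@u)/2;cv=(e[1]@v+e[3]@v)/2;print('centre',cu*u+cv*v)
# overlay safe in scene
s=load('scene0');im=s['image'][:,:,::-1].copy()
ex=np.array([np.cos(np.radians(105.2)),np.sin(np.radians(105.2)),0]);ey=np.array([-ex[1],ex[0],0]);o=np.array([.5401,.0816,0])
im=cv2.resize(im,None,fx=4,fy=4,interpolation=cv2.INTER_CUBIC)
def pl(pts,col):
    q=np.array([ (proj(s,p)+.5)*4-.5 for p in pts]).astype(np.int32);cv2.polylines(im,[q],True,col,1,cv2.LINE_AA)
S=lambda x,y,z:o+ex*x+ey*y+np.array([0,0,z])
pl([S(x,y,.08) for x,y in((-.07,-.1),(-.07,.1),(.07,.1),(.07,-.1))],(0,255,0))
pl([S(x,y,.0) for x,y in((-.07,-.1),(-.07,.1),(.07,.1),(.07,-.1))],(0,255,255))
pl([S(x,y,.026) for x,y in((-.022,.006),(-.022,.088),(.022,.088),(.022,.006))],(255,0,255))
pc=np.array([*(cu*u+cv*v),0]);U=np.array([*u,0]);V=np.array([*v,0])
for z in(0,.044): pl([pc+U*a*.038+V*b*.019+np.array([0,0,z]) for a,b in((1,1),(1,-1),(-1,-1),(-1,1))],(255,255,0))
cv2.imwrite('pics/ov.png',im[480:1060,840:1640])
E
```

```text
0 (array([ 9.4709575e-01, -3.2095104e-01,  3.9088531e+02,  2.0656233e+02],
      dtype=float32), np.float32(0.13566497), 1)
1 (array([3.0427033e-01, 9.5258570e-01, 3.9998566e+02, 2.1563683e+02],
      dtype=float32), np.float32(0.106003776), -1)
2 (array([ 9.5682824e-01, -2.9065397e-01,  3.9783853e+02,  2.2859050e+02],
      dtype=float32), np.float32(0.15113603), -1)
3 (array([3.1251532e-01, 9.4991273e-01, 3.8682516e+02, 2.1995894e+02],
      dtype=float32), np.float32(0.066373706), -1)
[[383.27 209.14]
 [396.48 204.67]
 [403.57 226.85]
 [390.41 230.85]] [[ 52. 146.]
 [264.  75.]
 [377. 430.]
 [167. 494.]]
0 [ 0.4945 -0.1737  0.044 ] -72.34956416438816
1 [ 0.4654 -0.2015  0.044 ] -164.00762782581003
2 [ 0.4252 -0.2004  0.    ] -74.21273690707524
3 [ 0.4537 -0.1656  0.    ] -163.38431865590425
yaw 16.304026759142868
u: 0.42588870628360004 0.3518560864560231 len 0.07403261982757692  v: -0.32402231353005506 -0.28627665701344973 wid 0.03774565651660533
centre [ 0.4589    -0.1837083]
```

View pics/ov.png

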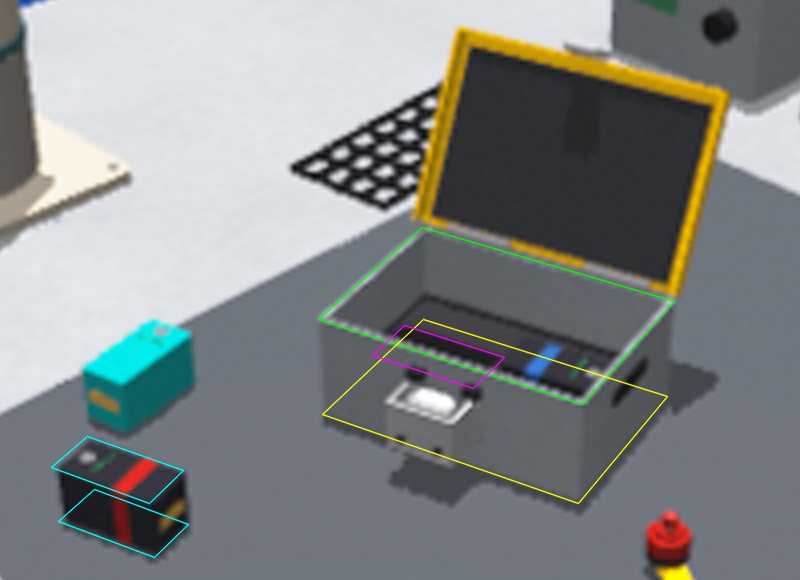

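```bash
python3 - <<'E'
from m import *
s=load('scene0');im=s['image'][:,:,::-1];k=14;x0,y0=216,222
a=cv2.resize(im[y0:y0+42,x0:x0+48],None,fx=k,fy=k,interpolation=cv2.INTER_CUBIC);a=np.clip(a.astype(float)*1.6,0,255).astype(np.uint8)
th=np.radians(16.3);U=np.array([np.cos(th),np.sin(th),0]);V=np.array([-U[1],U[0],0]);pc=np.array([.4589,-.1837,0])
for z in(0,.044):
    P=[pc+U*i*.038+V*j*.019+np.array([0,0,z]) for i,j in((1,1),(1,-1),(-1,-1),(-1,1))]
    q=np.array([(proj(s,p)-[x0,y0]+.5)*k-.5 for p in P]);print((q/k+[x0,y0]).round(1));cv2.polylines(a,[q.astype(np.int32)],True,(255,255,0),1)
cv2.imwrite('pics/ov2.png',a)
E
```

```text
[[257.3 251.1]
 [248.8 259.4]
 [224.8 250.4]
 [233.7 242.5]]
[[256.1 237.7]
 [247.4 245.9]
 [223.  237. ]
 [232.  229.2]]
```

View pics/ov2.png

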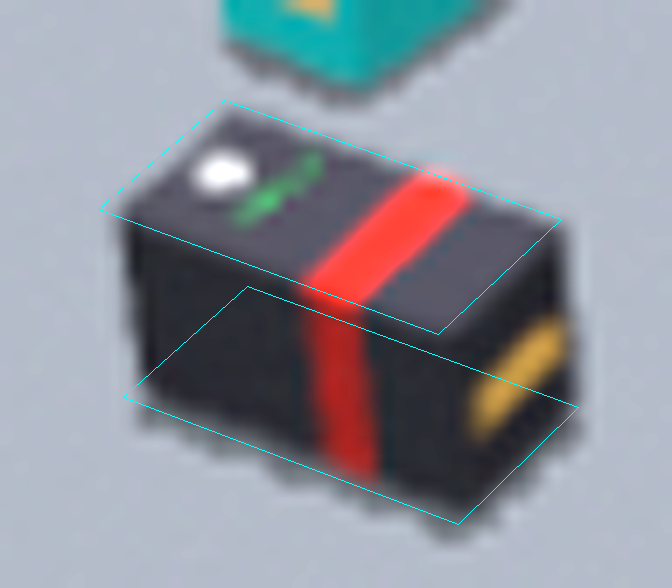

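Call:
apply_moves(
  commands=[
    [0.02,0.035,0,-0.005],
    [0.04,0.07,0,-0.01],
    [0.065,0.11,0,-0.015],
    [0.085,0.15,0,-0.02],
    [0.11,0.19,0,-0.025],
    [0.13,0.23,-0.01,-0.03],
    [0.155,0.27,-0.02,-0.035],
    [0.18,0.31,-0.03,-0.04],
    [0.2,0.35,-0.05,-0.047],
    [0.225,0.39,-0.07,-0.047],
    [0.24,0.415,-0.085,-0.047],
    [0.249,0.431,-0.1,-0.047],
    [0.249,0.431,-0.1,-0.047],
    [0.249,0.431,-0.1,-0.047],
  ],
  gripper=1,
  grip_force=40,
)

```text
t: 1.5
eef_pos: [0.4597, -0.184, 0.1311]
orientation: [[-0.001, 0.28, -0.96], [-0.0, -0.96, -0.28], [-1.0, -0.0, 0.001]]
contact_force: [0.1, -0.6, 0.4]
finger_gap: 0.998
```

```bash
cat > st.py <<'E'
from h import *
s=arm.observe();R=s['orientation'];print('t',round(s['t'],2),'p',s['eef_pos'].round(4),'yaw_jaw',np.degrees(np.arctan2(R[1,1],R[0,1])).round(2),'xax',R[:,0].round(4),'F',s['contact_force'].round(2),'gap',round(s['finger_gap'],3))
E
python3 st.py; python3 -c "
from h import *
c=shot('top','t1');cv2.imwrite('pics/t1z.png',cv2.resize(c['image'][160:260,320:460,::-1],None,fx=5,fy=5,interpolation=cv2.INTER_CUBIC))"
```

```text
t 1.5 p [ 0.4597 -0.184   0.1311] yaw_jaw -73.71 xax [-1.2e-03 -2.0e-04 -1.0e+00] F [ 0.07 -0.65  0.36] gap 0.998
```

View pics/t1z.png

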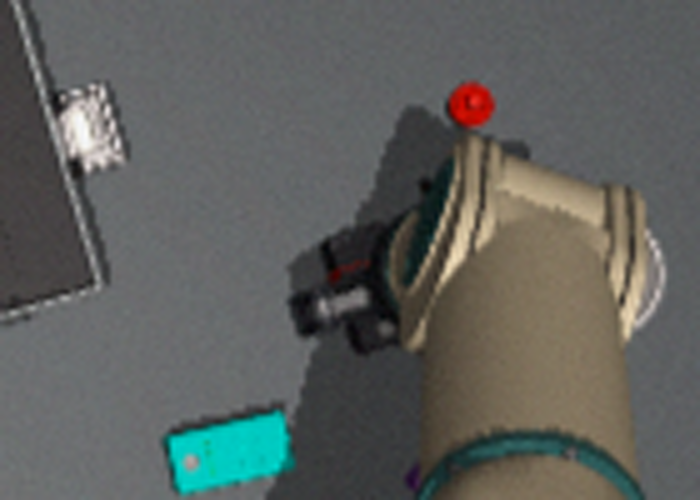

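Call:
apply_moves(
  commands=[
    [0,0,-0.02,0],
    [0,0,-0.04,0],
    [0,0,-0.055,0],
    [0,0,-0.07,0],
    [0,0,-0.08,0],
    [0,0,-0.09,0],
    [0,0,-0.1,0],
    [0,0,-0.106,0],
    [0,0,-0.111,0],
    [0,0,-0.111,0],
  ],
)

```text
t: 2.55
eef_pos: [0.4599, -0.1836, 0.0199]
orientation: [[-0.001, 0.28, -0.96], [0.0, -0.96, -0.28], [-1.0, -0.0, 0.001]]
contact_force: [0.1, -0.8, 0.4]
finger_gap: 1.002
```

```bash
python3 st.py; python3 -c "
from h import *
c=shot('scene','s2');cv2.imwrite('pics/s2z.png',cv2.resize(c['image'][190:280,190:310,::-1],None,fx=6,fy=6,interpolation=cv2.INTER_CUBIC))"
```

```text
t 2.55 p [ 0.4599 -0.1836  0.0199] yaw_jaw -73.73 xax [-7.e-04  2.e-04 -1.e+00] F [ 0.13 -0.79  0.43] gap 1.002
```

View pics/s2z.png

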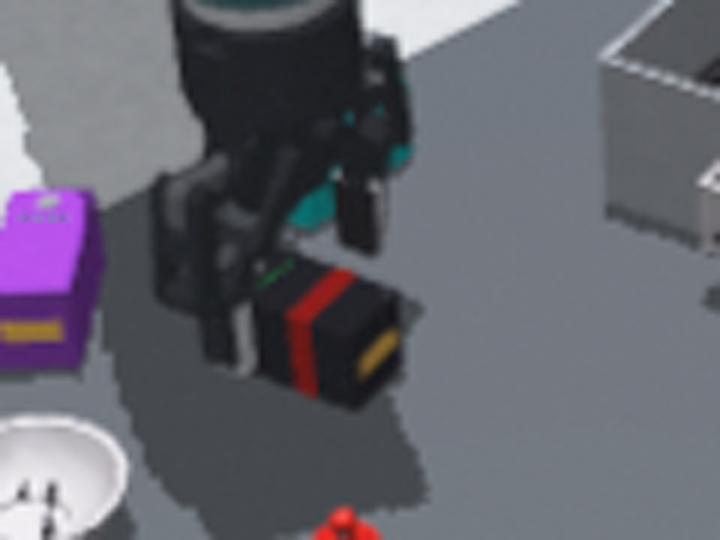

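Call:
apply_moves(
  commands=[
    [0,0,0,0],
    [0,0,0,0],
    [0,0,0,0],
    [0,0,0,0],
    [0,0,0,0],
    [0,0,0,0],
    [0,0,0,0],
    [0,0,0,0],
  ],
  gripper=-1,
  grip_force=40,
)

```text
t: 3.4
eef_pos: [0.4601, -0.1833, 0.0207]
orientation: [[0.0, 0.28, -0.96], [0.0, -0.96, -0.28], [-1.0, -0.0, -0.0]]
contact_force: [-0.8, 1.5, 5.7]
finger_gap: 0.436
```

```bash
python3 st.py; python3 -c "
from h import *
c=shot('scene','s3');cv2.imwrite('pics/s3z.png',cv2.resize(c['image'][190:280,190:310,::-1],None,fx=6,fy=6,interpolation=cv2.INTER_CUBIC))"
```

```text
t 3.4 p [ 0.4601 -0.1833  0.0207] yaw_jaw -73.72 xax [ 1.e-04  4.e-04 -1.e+00] F [-0.81  1.5   5.7 ] gap 0.436
```

View pics/s3z.png

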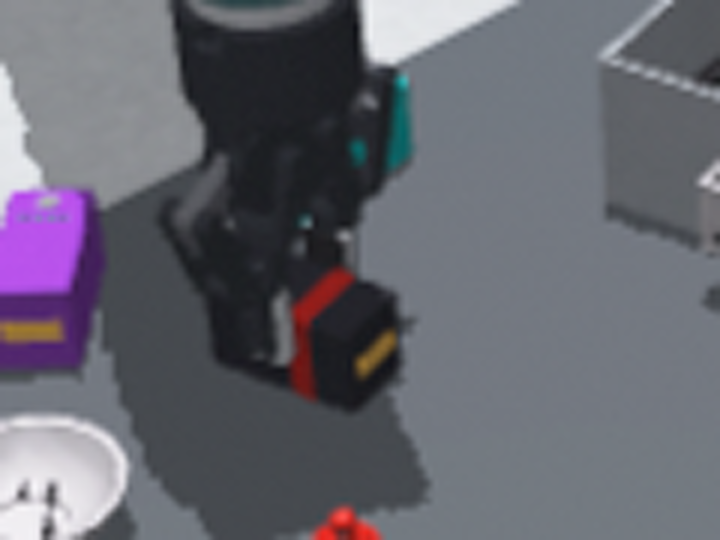

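Call:
apply_moves(
  commands=[
    [0,0,0.01,0],
    [0,0,0.025,0],
    [0,0,0.05,0],
    [0,0,0.08,0],
    [0,0,0.11,0],
    [0,0,0.13,0],
    [0.003,0.02,0.13,0],
    [0.007,0.05,0.13,-0.005],
    [0.012,0.09,0.13,-0.01],
    [0.018,0.13,0.13,-0.015],
    [0.023,0.17,0.13,-0.019],
    [0.028,0.205,0.13,-0.019],
    [0.032,0.235,0.13,-0.019],
    [0.034,0.247,0.13,-0.019],
    [0.035,0.252,0.13,-0.019],
    [0.035,0.252,0.13,-0.019],
    [0.035,0.252,0.13,-0.019],
  ],
)

```text
t: 5.15
eef_pos: [0.4949, 0.0663, 0.1503]
orientation: [[-0.0, 0.259, -0.966], [-0.001, -0.966, -0.259], [-1.0, 0.001, 0.001]]
contact_force: [-0.0, -0.9, -2.8]
finger_gap: 0.438
```

```bash
python3 st.py; python3 -c "
from h import *
c=shot('scene','s4');cv2.imwrite('pics/s4z.png',cv2.resize(c['image'][90:250,240:400,::-1],None,fx=3.75,fy=3.75,interpolation=cv2.INTER_CUBIC))
c=shot('top','t4');cv2.imwrite('pics/t4z.png',cv2.resize(c['image'][140:260,240:400,::-1],None,fx=4,fy=4,interpolation=cv2.INTER_CUBIC))"
```

```text
t 5.15 p [0.4949 0.0663 0.1503] yaw_jaw -74.97 xax [-4.0e-04 -1.2e-03 -1.0e+00] F [-0.03 -0.88 -2.85] gap 0.438
```

View pics/s4z.png

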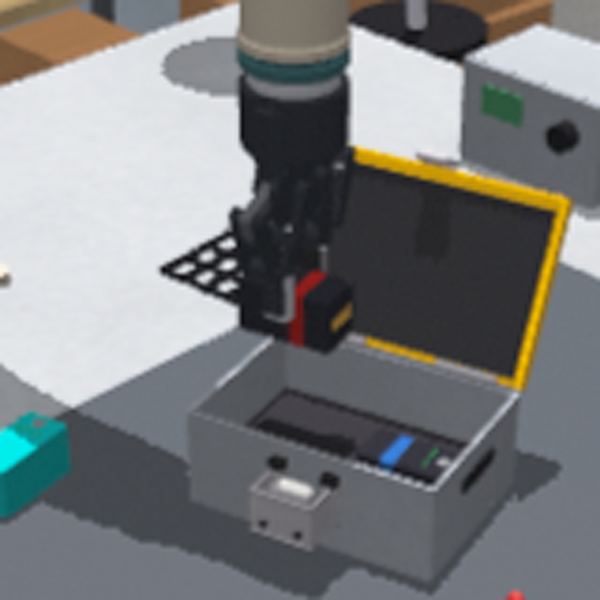

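View pics/t4z.png

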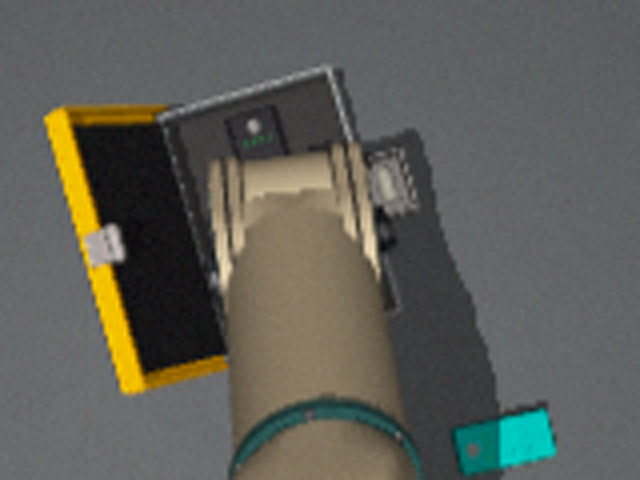

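```bash
python3 - <<'E'
from m import *
s=load('scene0');im=s['image']
def gold(fn,x0,y0,x1,y1):
    R=load(fn)['image'].astype(int);m=(R[...,0]>130)&(R[...,1]>90)&(R[...,2]<110)&(R[...,0]-R[...,2]>60)
    m[:y0]=0;m[y1:]=0;m[:,:x0]=0;m[:,x1:]=0
    n,l,st,ce=cv2.connectedComponentsWithStats(m.astype(np.uint8));return [(int(st[i,4]),ce[i].round(2)) for i in range(1,n)]
print(gold('scene0',235,235,262,265),gold('s3',235,235,262,265),gold('s4',310,165,340,185))
# gold height from scene0 : intersect with end plane u=.038
th=np.radians(16.3);u=np.array([np.cos(th),np.sin(th),0])
uv=gold('scene0',235,235,262,265)[0][1]
for P in([.460,-.184,0],[.4614,-.1847,0]):
    P=np.array(P);o,d=ray(s,*uv);t=((P+u*.038-o)@u)/(d@u);q=o+d*t;rel=q-P;v=np.array([-u[1],u[0],0]);print('gold rel u,v,z',rel@u,rel@v,rel[2])
g=gold('s4',310,165,340,185)
th=np.radians(15.03);u=np.array([np.cos(th),np.sin(th),0]);v=np.array([-u[1],u[0],0])
c=load('s4')
P=np.array([.4949,.0663,.130])
print(proj(c,P+u*.038+[0,0,.022]),g)
for h in(.018,.02,.022): 
    p=P+u*.038+[0,0,h];print(h,proj(c,p))
E
```

```text
[] [(1, array([250., 250.]))] [(6, array([338.33, 180.83]))]Traceback (most recent call last):
  File "<stdin>", line 10, in <module>
IndexError: list index out of range
```

```bash
python3 - <<'E'
from m import *
def gold(fn,x0,y0,x1,y1):
    R=load(fn)['image'].astype(float)[y0:y1,x0:x1];w=np.clip(np.minimum(R[...,0],1.5*R[...,1])-R[...,2]-20,0,None)
    # exclude red: need G high relative
    w[R[...,1]<.5*R[...,0]]=0
    yy,xx=np.mgrid[y0:y1,x0:x1];return np.array([(w*xx).sum(),(w*yy).sum()])/w.sum(),(w>0).sum()
s=load('scene0')
a=gold('scene0',246,242,262,258);b=gold('s4',322,165,337,184);print(a,b)
def rel(fn,uv,P,yaw,lab):
    c=load(fn);P=np.array(P);u=np.array([np.cos(yaw),np.sin(yaw),0]);v=np.array([-u[1],u[0],0])
    o,d=ray(c,*uv)
    # assume v=0 (label centred): intersect plane v=P.v
    t=((P-o)@v)/(d@v);q=o+d*t-P;print(lab,'v=0 plane: u,z',(q@u).round(4),q[2].round(4))
    t=((P+u*.038-o)@u)/(d@u);q=o+d*t-P;print(lab,'u=.038 plane: v,z',(q@v).round(4),q[2].round(4))
rel('scene0',a[0],[.460,-.184,0],np.radians(16.3),'start')
rel('s4',b[0],[.4949,.0663,.130],np.radians(15.03),'held')
E
```

```text
(array([252.57228916, 248.12248996]), np.int64(28)) (array([330.66233766, 174.32585596]), np.int64(27))
start v=0 plane: u,z 0.0394 0.0233
start u=.038 plane: v,z 0.0018 0.0215
held v=0 plane: u,z 0.038 0.0211
held u=.038 plane: v,z 0.0001 0.021
```

Call:
apply_moves(
  commands=[
    [0,0.002,0,0],
    [0,0.002,-0.015,0],
    [0,0.002,-0.03,0],
    [0,0.002,-0.045,0],
    [0,0.002,-0.06,0],
    [0,0.002,-0.075,0],
    [0,0.002,-0.085,0],
    [0,0.002,-0.09,0],
    [0,0.002,-0.09,0],
    [0,0.002,-0.09,0],
  ],
)

```text
t: 6.25
eef_pos: [0.4955, 0.0702, 0.0607]
orientation: [[0.001, 0.262, -0.965], [0.0, -0.965, -0.262], [-1.0, 0.0, -0.001]]
contact_force: [-0.2, 0.2, -3.2]
finger_gap: 0.436
```

```bash
python3 st.py; python3 -c "
from h import *
c=shot('scene','s5');cv2.imwrite('pics/s5z.png',cv2.resize(c['image'][150:250,270:390,::-1],None,fx=6,fy=6,interpolation=cv2.INTER_CUBIC))"
```

```text
t 6.25 p [0.4955 0.0702 0.0607] yaw_jaw -74.84 xax [ 8.e-04  1.e-04 -1.e+00] F [-0.16  0.25 -3.15] gap 0.436
```

View pics/s5z.png

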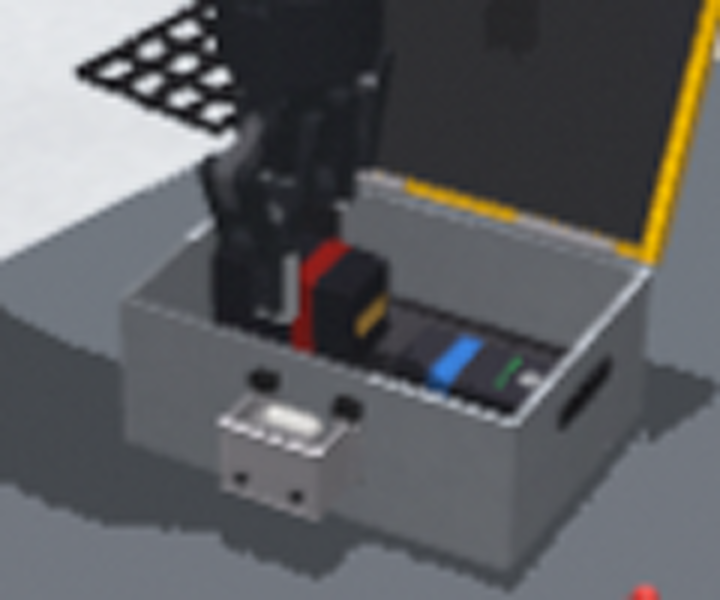

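Call:
apply_moves(
  commands=[
    [-0.001,-0.001,0,0],
    [-0.001,-0.001,-0.005,0],
    [-0.001,-0.001,-0.01,0],
    [-0.001,-0.001,-0.014,0],
    [-0.001,-0.001,-0.018,0],
    [-0.001,-0.001,-0.018,0],
  ],
)

```text
t: 6.9
eef_pos: [0.4937, 0.0692, 0.0416]
orientation: [[-0.001, 0.262, -0.965], [-0.0, -0.965, -0.262], [-1.0, -0.0, 0.001]]
contact_force: [-0.3, 0.3, -1.6]
finger_gap: 0.436
```

Call:
apply_moves(
  commands=[
    [0,0,-0.003,0],
    [0,0,-0.006,0],
    [0,0,-0.009,0],
    [0,0,-0.009,0],
  ],
)

```text
t: 7.3
eef_pos: [0.4939, 0.0692, 0.0329]
orientation: [[-0.001, 0.262, -0.965], [-0.0, -0.965, -0.262], [-1.0, -0.0, 0.001]]
contact_force: [0.3, -0.2, -3.3]
finger_gap: 0.438
```

Call:
apply_moves(
  commands=[
    [0,0,-0.001,0],
    [0,0,-0.002,0],
    [0,0,-0.003,0],
    [0,0,-0.0035,0],
    [0,0,-0.0035,0],
  ],
)

```text
t: 7.8
eef_pos: [0.4941, 0.0692, 0.0298]
orientation: [[-0.0, 0.262, -0.965], [-0.0, -0.965, -0.262], [-1.0, -0.0, 0.0]]
contact_force: [-0.4, -0.1, -2.5]
finger_gap: 0.431
```

Call:
apply_moves(
  commands=[
    [0,0,-0.0005,0],
    [0,0,-0.001,0],
    [0,0,-0.0015,0],
    [0,0,-0.0015,0],
  ],
)

```text
t: 8.2
eef_pos: [0.4942, 0.0693, 0.0288]
orientation: [[0.0, 0.262, -0.965], [0.0, -0.965, -0.262], [-1.0, -0.0, -0.0]]
contact_force: [-1.8, 0.1, 4.4]
finger_gap: 0.433
```

Call:
apply_moves(
  commands=[
    [0,0,0,0],
    [0,0,0,0],
    [0,0,0,0],
    [0,0,0,0],
    [0,0,0,0],
    [0,0,0,0],
  ],
  gripper=0.35,
)

```text
t: 8.8
eef_pos: [0.4942, 0.0692, 0.0283]
orientation: [[0.0, 0.262, -0.965], [-0.0, -0.965, -0.262], [-1.0, 0.0, -0.0]]
contact_force: [0.4, -0.0, -1.4]
finger_gap: 0.679
```

Call:
apply_moves(
  commands=[
    [0,0,0.005,0],
    [0,0,0.015,0],
    [0,0,0.03,0],
    [0,0,0.05,0],
    [0,0,0.08,0],
    [0,0,0.12,0],
    [0,0,0.16,0],
    [0,0,0.2,0],
    [0,0,0.23,0],
    [0,0,0.23,0],
  ],
)

```text
t: 9.8
eef_pos: [0.4967, 0.0695, 0.2633]
orientation: [[0.01, 0.261, -0.965], [0.002, -0.965, -0.261], [-1.0, 0.001, -0.01]]
contact_force: [0.9, 0.4, -1.2]
finger_gap: 0.678
```

```bash
python3 st.py; python3 -c "
from h import *
c=shot('scene','s6');cv2.imwrite('pics/s6z.png',cv2.resize(c['image'][90:250,240:400,::-1],None,fx=3.75,fy=3.75,interpolation=cv2.INTER_CUBIC))
c=shot('top','t6');cv2.imwrite('pics/t6z.png',cv2.resize(c['image'][140:260,240:400,::-1],None,fx=4,fy=4,interpolation=cv2.INTER_CUBIC))"
```

```text
t 9.8 p [0.4967 0.0695 0.2633] yaw_jaw -74.84 xax [ 0.0096  0.002  -1.    ] F [ 0.87  0.36 -1.24] gap 0.678
```

View pics/s6z.png

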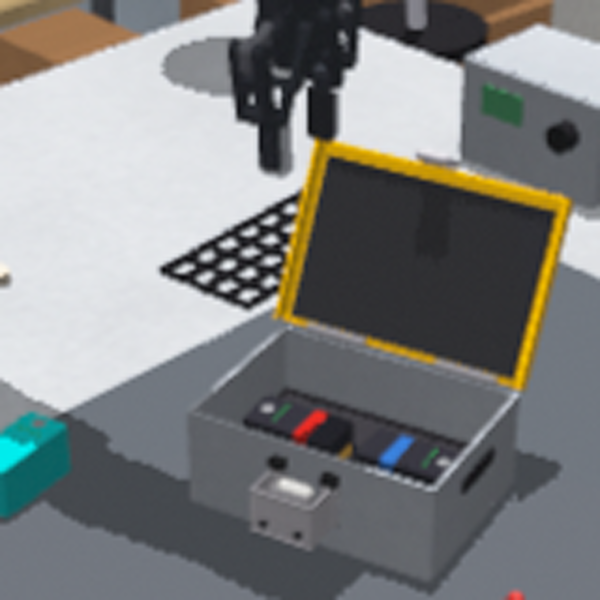

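View pics/t6z.png

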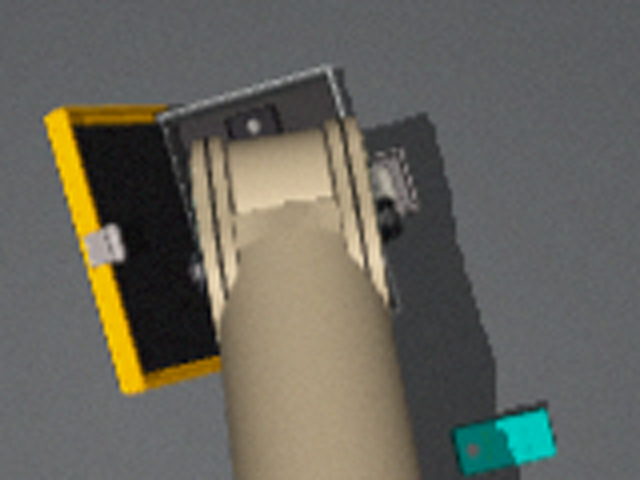

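```bash
python3 - <<'E'
from m import *
a=np.radians(105.2);ex=np.array([np.cos(a),np.sin(a),0]);ey=np.array([-ex[1],ex[0],0]);o=np.array([.5401,.0816,0]);Z=np.array([0,0,1.])
H=o+.07*ex+.083*Z;print('hinge',H)
t=load('top0');s=load('scene0')
for th in(1.64,1.75,1.85,1.95,2.05):
    f=-ex*np.cos(th)+Z*np.sin(th); n=ex*np.sin(th)+Z*np.cos(th) # outer normal: level -> +z
    e=[H+.144*f+y*ey for y in(.1025,0,-.1025)]
    print(th,'edge',e[1].round(3),[proj(s,p).round(1) for p in e],[proj(t,p).round(1) for p in e])
E
```

```text
hinge [0.52174676 0.14915115 0.083     ]
1.64 edge [0.519 0.159 0.227] [array([316. , 129.1]), array([349. , 137.3]), array([384. , 146.1])] [array([291.1, 231.4]), array([281.1, 196.2]), array([271.1, 161.3])]
1.75 edge [0.515 0.174 0.225] [array([318.9, 127.6]), array([351.6, 135.7]), array([386.4, 144.3])] [array([285.8, 233. ]), array([275.7, 197.8]), array([265.8, 163. ])]
1.85 edge [0.511 0.187 0.221] [array([321.3, 126.8]), array([353.9, 134.8]), array([388.5, 143.3])] [array([281. , 234.4]), array([271. , 199.3]), array([261.1, 164.5])]
1.95 edge [0.508 0.201 0.217] [array([323.7, 126.5]), array([356.1, 134.4]), array([390.4, 142.9])] [array([276.5, 235.8]), array([266.5, 200.7]), array([256.7, 166.1])]
2.05 edge [0.504 0.213 0.211] [array([326. , 126.7]), array([358.1, 134.6]), array([392.2, 142.9])] [array([272.2, 237.1]), array([262.3, 202.2]), array([252.5, 167.6])]
```

```bash
python3 -c "
from h import *
s=arm.observe();print(s['q'].round(3));c=load('top0');print(onz(c,230,150,.03),onz(c,211,257,.004))"
```

```text
[-0.275  0.378  0.11   1.898 -0.053  0.866 -1.444]
[0.68704072 0.33661851 0.03      ] [0.3447246  0.40384881 0.004     ]
```

Call:
apply_moves(
  commands=[
    [0,0,0.02,0.1],
    [0,0.01,0.04,0.2],
    [0,0.03,0.05,0.3],
    [0,0.05,0.05,0.42],
    [-0.001,0.07,0.05,0.55],
    [-0.002,0.09,0.05,0.68],
    [-0.002,0.11,0.05,0.8],
    [-0.003,0.13,0.05,0.93],
    [-0.003,0.15,0.05,1.06],
    [-0.004,0.17,0.05,1.19],
    [-0.004,0.185,0.05,1.32],
    [-0.004,0.196,0.05,1.44],
    [-0.004,0.196,0.05,1.53],
    [-0.004,0.196,0.05,1.57],
    [-0.004,0.196,0.05,1.57],
  ],
  gripper=-1,
)

```text
t: 11.4
eef_pos: [0.4893, 0.2647, 0.3067]
orientation: [[-0.003, 0.965, 0.261], [-0.001, 0.261, -0.965], [-1.0, -0.003, 0.001]]
contact_force: [-0.3, 0.4, -1.0]
finger_gap: 0.001
```

```bash
python3 st.py; python3 -c "
from h import *
c=shot('scene','s7');cv2.imwrite('pics/s7z.png',cv2.resize(c['image'][60:240,260:420,::-1],None,fx=3.3,fy=3.3,interpolation=cv2.INTER_CUBIC))
c=shot('top','t7');cv2.imwrite('pics/t7z.png',cv2.resize(c['image'][140:260,220:380,::-1],None,fx=4,fy=4,interpolation=cv2.INTER_CUBIC))"
```

```text
t 11.4 p [0.4893 0.2647 0.3067] yaw_jaw 15.14 xax [-0.0032 -0.0015 -1.    ] F [-0.3   0.41 -0.98] gap 0.001
```

View pics/s7z.png

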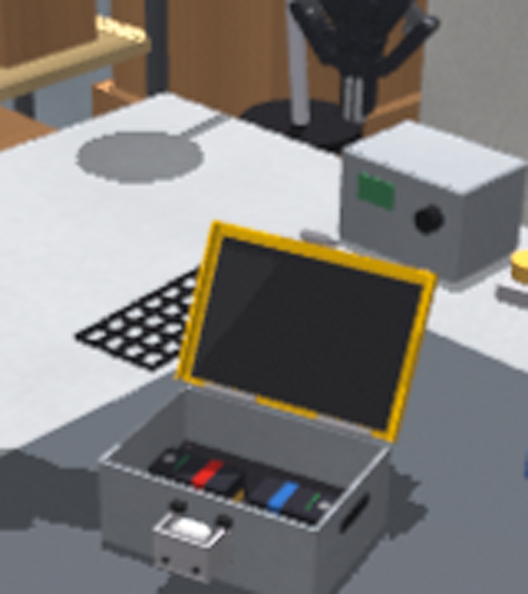

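View pics/t7z.png

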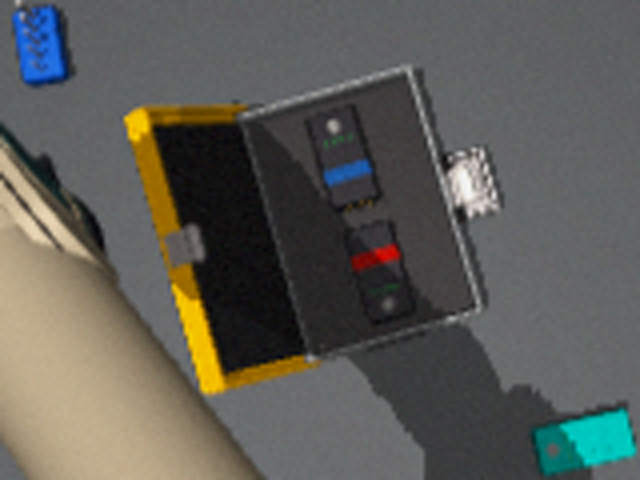

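Call:
apply_moves(
  commands=[
    [0,0,-0.03,0],
    [0,0,-0.06,0],
    [0,0,-0.085,0],
    [0,0,-0.105,0],
    [0,0,-0.12,0],
    [0,0,-0.13,0],
    [0.001,-0.005,-0.132,0],
    [0.003,-0.01,-0.132,0],
    [0.004,-0.015,-0.132,0],
    [0.005,-0.02,-0.132,0],
    [0.006,-0.023,-0.132,0],
    [0.007,-0.026,-0.132,0],
    [0.007,-0.026,-0.132,0],
  ],
)

```text
t: 12.8
eef_pos: [0.4974, 0.2387, 0.1765]
orientation: [[0.0, 0.966, 0.26], [-0.0, 0.26, -0.966], [-1.0, 0.0, 0.0]]
contact_force: [-0.2, 0.3, 0.7]
finger_gap: 0.001
```

```bash
python3 st.py; python3 -c "
from h import *
c=shot('scene','s8');cv2.imwrite('pics/s8z.png',cv2.resize(c['image'][60:240,260:420,::-1],None,fx=3.3,fy=3.3,interpolation=cv2.INTER_CUBIC))
c=shot('top','t8');cv2.imwrite('pics/t8z.png',cv2.resize(c['image'][140:260,220:380,::-1],None,fx=4,fy=4,interpolation=cv2.INTER_CUBIC))"
```

```text
t 12.8 p [0.4974 0.2387 0.1765] yaw_jaw 15.08 xax [ 4.e-04 -1.e-04 -1.e+00] F [-0.23  0.3   0.69] gap 0.001
```

View pics/s8z.png

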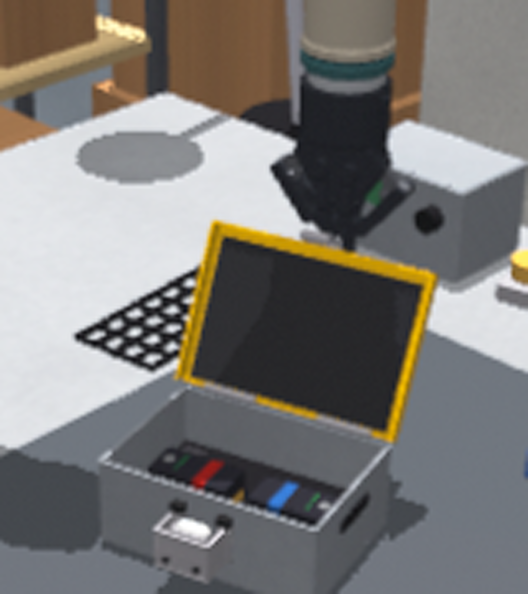

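View pics/t8z.png

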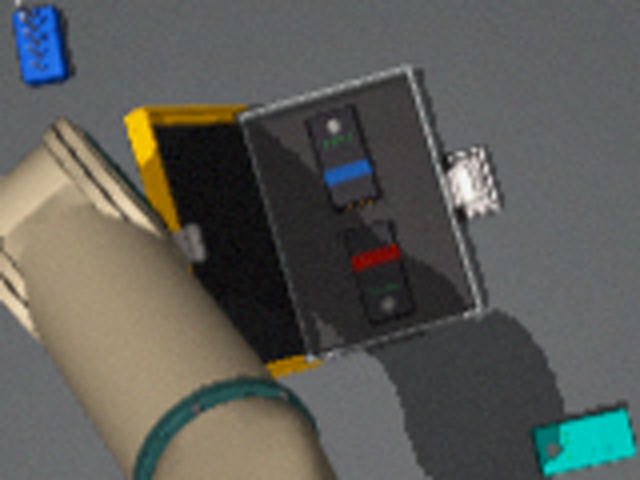

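Call:
apply_moves(
  commands=[
    [0,0,0.006,0],
    [0,0,0.012,0],
    [0.001,-0.003,0.012,0],
    [0.002,-0.006,0.012,0],
    [0.002,-0.009,0.012,0],
    [0.003,-0.012,0.012,0],
    [0.004,-0.015,0.012,0],
    [0.004,-0.015,0.012,0],
  ],
)

```text
t: 13.7
eef_pos: [0.5014, 0.2259, 0.189]
orientation: [[0.001, 0.965, 0.262], [0.003, 0.262, -0.965], [-1.0, 0.002, -0.002]]
contact_force: [-0.9, 4.2, 4.0]
finger_gap: 0.003
```

```bash
python3 st.py; python3 -c "
from h import *
c=shot('scene','s9');cv2.imwrite('pics/s9z.png',cv2.resize(c['image'][60:240,260:420,::-1],None,fx=3.3,fy=3.3,interpolation=cv2.INTER_CUBIC))"
```

```text
t 13.7 p [0.5014 0.2259 0.189 ] yaw_jaw 15.17 xax [ 0.0013  0.0029 -1.    ] F [-0.92  4.22  3.97] gap 0.003
```

View pics/s9z.png

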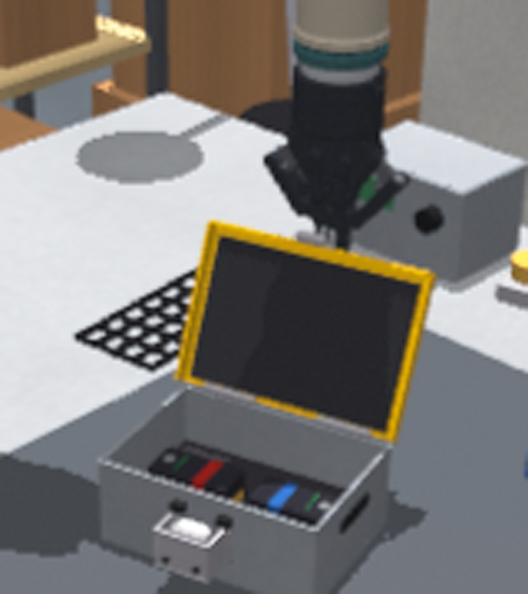

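Call:
apply_moves(
  commands=[
    [0.001,-0.003,0.002,0],
    [0.002,-0.006,0.004,0],
    [0.002,-0.009,0.006,0],
    [0.003,-0.012,0.007,0],
    [0.004,-0.015,0.009,0],
    [0.005,-0.018,0.01,0],
    [0.006,-0.021,0.011,0],
    [0.0065,-0.024,0.012,0],
    [0.007,-0.027,0.013,0],
    [0.008,-0.03,0.014,0],
    [0.008,-0.03,0.014,0],
  ],
)

```text
t: 14.85
eef_pos: [0.5089, 0.193, 0.2022]
orientation: [[-0.001, 0.966, 0.26], [-0.001, 0.26, -0.966], [-1.0, -0.001, 0.001]]
contact_force: [0.7, -0.1, -0.5]
finger_gap: -0.0
```

```bash
python3 st.py; python3 -c "
from h import *
c=shot('scene','s10');cv2.imwrite('pics/s10z.png',cv2.resize(c['image'][60:240,260:420,::-1],None,fx=3.3,fy=3.3,interpolation=cv2.INTER_CUBIC))"
```

```text
t 14.85 p [0.5089 0.193  0.2022] yaw_jaw 15.07 xax [-9.0e-04 -1.3e-03 -1.0e+00] F [ 0.69 -0.06 -0.54] gap -0.0
```

View pics/s10z.png

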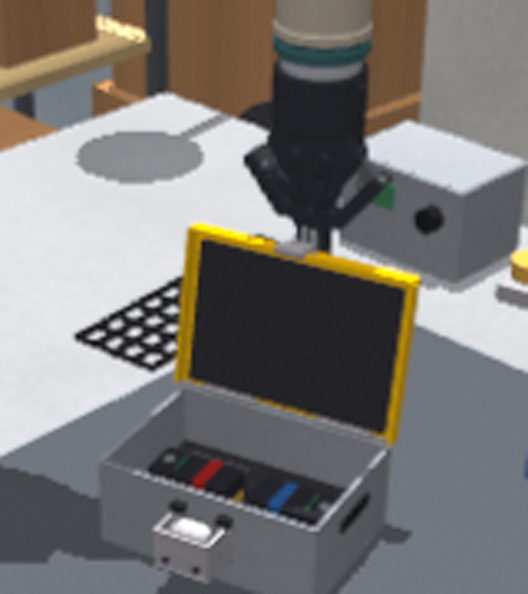

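Call:
apply_moves(
  commands=[
    [0.001,-0.003,0.001,0],
    [0.002,-0.006,0.002,0],
    [0.002,-0.009,0.003,0],
    [0.003,-0.012,0.003,0],
    [0.004,-0.015,0.003,0],
    [0.005,-0.018,0.003,0],
    [0.006,-0.021,0.003,0],
    [0.0065,-0.024,0.003,0],
    [0.007,-0.027,0.003,0],
    [0.008,-0.03,0.003,0],
    [0.009,-0.033,0.003,0],
    [0.0095,-0.036,0.003,0],
    [0.0095,-0.036,0.003,0],
  ],
)

```text
t: 16.2
eef_pos: [0.5187, 0.1572, 0.2052]
orientation: [[-0.0, 0.966, 0.26], [-0.001, 0.26, -0.966], [-1.0, -0.001, 0.001]]
contact_force: [-0.8, 0.6, 0.3]
finger_gap: 0.004
```

```bash
python3 st.py; python3 -c "
from h import *
c=shot('scene','s11');cv2.imwrite('pics/s11z.png',cv2.resize(c['image'][60:240,260:420,::-1],None,fx=3.3,fy=3.3,interpolation=cv2.INTER_CUBIC))"
```

```text
t 16.2 p [0.5187 0.1572 0.2052] yaw_jaw 15.07 xax [-3.e-04 -9.e-04 -1.e+00] F [-0.76  0.58  0.33] gap 0.004
```

View pics/s11z.png

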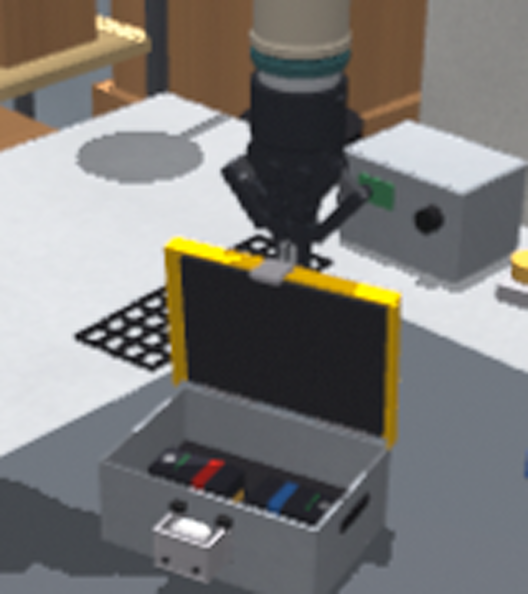

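Call:
apply_moves(
  commands=[
    [0.0005,-0.002,0,0],
    [0.001,-0.004,0,0],
    [0.0015,-0.006,0,0],
    [0.002,-0.008,0,0],
    [0.0025,-0.01,0,0],
    [0.003,-0.012,0,0],
    [0.0035,-0.014,0,0],
    [0.0035,-0.014,0,0],
    [0.0035,-0.014,0,0],
    [0.0035,-0.014,0,0],
  ],
)

```text
t: 17.25
eef_pos: [0.5222, 0.1442, 0.2054]
orientation: [[0.0, 0.965, 0.261], [-0.0, 0.261, -0.965], [-1.0, 0.0, 0.0]]
contact_force: [0.7, -0.5, 0.2]
finger_gap: 0.001
```

```bash
python3 st.py; python3 -c "
from h import *
c=shot('scene','s12');cv2.imwrite('pics/s12z.png',cv2.resize(c['image'][60:240,260:420,::-1],None,fx=3.3,fy=3.3,interpolation=cv2.INTER_CUBIC))"
```

```text
t 17.25 p [0.5222 0.1442 0.2054] yaw_jaw 15.12 xax [ 2.e-04 -0.e+00 -1.e+00] F [ 0.67 -0.47  0.22] gap 0.001
```

View pics/s12z.png

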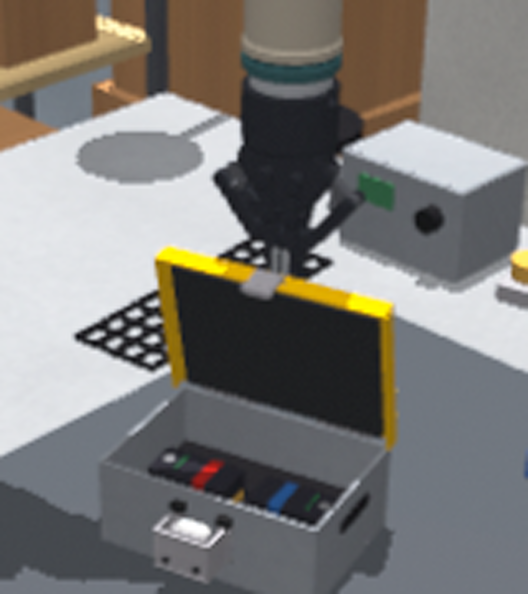

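Call:
apply_moves(
  commands=[
    [0.0005,-0.002,0,0],
    [0.001,-0.004,0,0],
    [0.0015,-0.006,0,0],
    [0.002,-0.008,0,0],
    [0.002,-0.008,0,0],
    [0.002,-0.008,0,0],
    [0.002,-0.008,0,0],
    [0.002,-0.008,0,0],
  ],
)

```text
t: 18.1
eef_pos: [0.5241, 0.1363, 0.2053]
orientation: [[-0.0, 0.965, 0.261], [0.0, 0.261, -0.965], [-1.0, 0.0, -0.0]]
contact_force: [0.5, 0.1, -0.2]
finger_gap: -0.004
```

```bash
python3 st.py; python3 -c "
from h import *
c=shot('scene','s13');cv2.imwrite('pics/s13z.png',cv2.resize(c['image'][60:240,260:420,::-1],None,fx=3.3,fy=3.3,interpolation=cv2.INTER_CUBIC))"
```

```text
t 18.1 p [0.5241 0.1363 0.2053] yaw_jaw 15.13 xax [-0.  0. -1.] F [ 0.47  0.1  -0.25] gap -0.004
```

View pics/s13z.png

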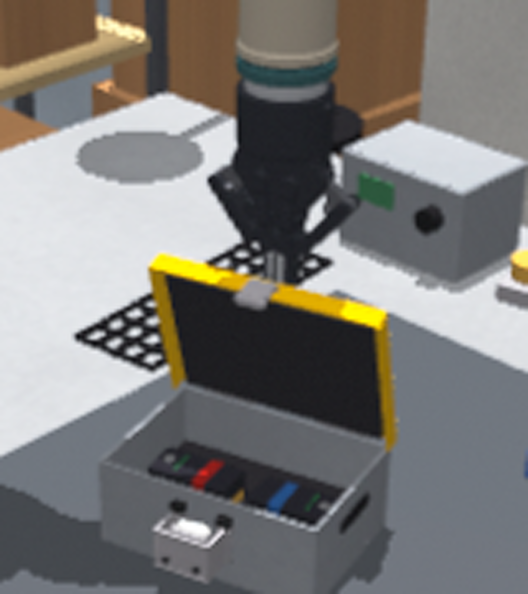

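Call:
apply_moves(
  commands=[
    [0.0005,-0.002,0,0],
    [0.001,-0.004,0,0],
    [0.0015,-0.006,0,0],
    [0.002,-0.008,0,0],
    [0.002,-0.008,0,0],
    [0.002,-0.008,0,0],
    [0.002,-0.008,0,0],
  ],
)

```text
t: 18.85
eef_pos: [0.5261, 0.1283, 0.2053]
orientation: [[-0.0, 0.965, 0.261], [0.0, 0.261, -0.965], [-1.0, 0.0, -0.0]]
contact_force: [-0.4, 0.4, 0.5]
finger_gap: -0.004
```

```bash
python3 st.py; python3 -c "
from h import *
c=shot('scene','s14');cv2.imwrite('pics/s14z.png',cv2.resize(c['image'][60:240,260:420,::-1],None,fx=3.3,fy=3.3,interpolation=cv2.INTER_CUBIC))"
```

```text
t 18.85 p [0.5261 0.1283 0.2053] yaw_jaw 15.13 xax [-0.e+00  1.e-04 -1.e+00] F [-0.44  0.44  0.46] gap -0.004
```

View pics/s14z.png

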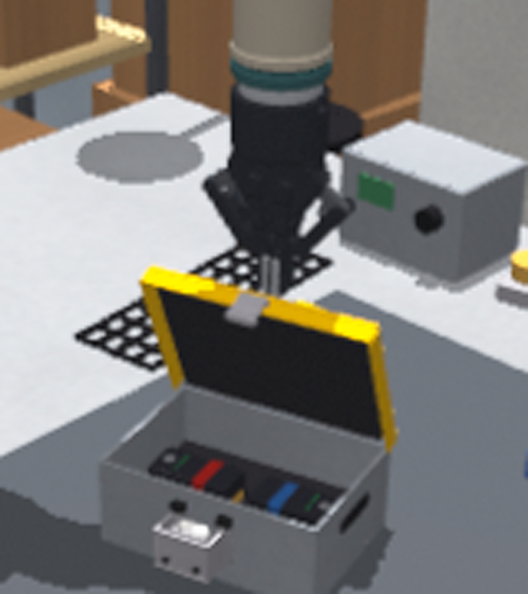

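Call:
apply_moves(
  commands=[
    [0.0005,-0.002,0,0],
    [0.001,-0.004,0,0],
    [0.0015,-0.006,0,0],
    [0.002,-0.008,0,0],
    [0.002,-0.008,0,0],
    [0.002,-0.008,0,0],
    [0.002,-0.008,0,0],
    [0.002,-0.008,0,0],
  ],
)

```text
t: 19.7
eef_pos: [0.5281, 0.1204, 0.2053]
orientation: [[0.0, 0.965, 0.261], [0.0, 0.261, -0.965], [-1.0, 0.0, -0.0]]
contact_force: [0.0, -1.2, -0.4]
finger_gap: 0.001
```

```bash
python3 st.py; python3 -c "
from h import *
c=shot('scene','s15');cv2.imwrite('pics/s15z.png',cv2.resize(c['image'][60:240,260:420,::-1],None,fx=3.3,fy=3.3,interpolation=cv2.INTER_CUBIC))"
```

```text
t 19.7 p [0.5281 0.1204 0.2053] yaw_jaw 15.14 xax [ 0.e+00  1.e-04 -1.e+00] F [ 0.01 -1.22 -0.44] gap 0.001
```

View pics/s15z.png

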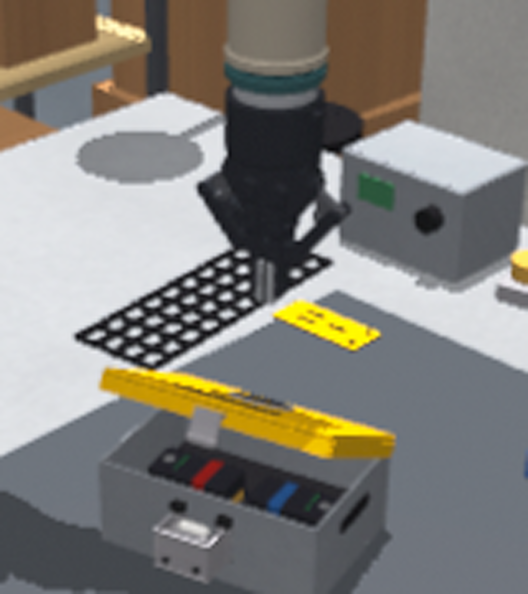

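Call:
apply_moves(
  commands=[
    [0,0,0,0],
    [0,0,0,0],
    [0,0,0,0],
    [0,0,0,0],
    [0,0,0,0],
    [0,0,0,0],
    [0,0,0,0],
    [0,0,0,0],
    [0,0,0,0],
    [0,0,0,0],
    [0,0,0,0],
    [0,0,0,0],
    [0,0,0,0],
    [0,0,0,0],
    [0,0,0,0],
  ],
)

```text
t: 21.25
eef_pos: [0.5282, 0.1203, 0.2053]
orientation: [[0.0, 0.965, 0.261], [0.0, 0.261, -0.965], [-1.0, 0.0, -0.0]]
contact_force: [0.5, 0.3, 0.1]
finger_gap: -0.002
```

```bash
python3 st.py; python3 -c "
from h import *
c=shot('scene','s16');cv2.imwrite('pics/s16z.png',cv2.resize(c['image'][120:260,240:400,::-1],None,fx=4.2,fy=4.2,interpolation=cv2.INTER_CUBIC))
c=shot('top','t16');cv2.imwrite('pics/t16z.png',cv2.resize(c['image'][140:260,220:380,::-1],None,fx=4,fy=4,interpolation=cv2.INTER_CUBIC))"
```

```text
t 21.25 p [0.5282 0.1203 0.2053] yaw_jaw 15.13 xax [ 0.e+00  1.e-04 -1.e+00] F [0.49 0.32 0.14] gap -0.002
```

View pics/s16z.png

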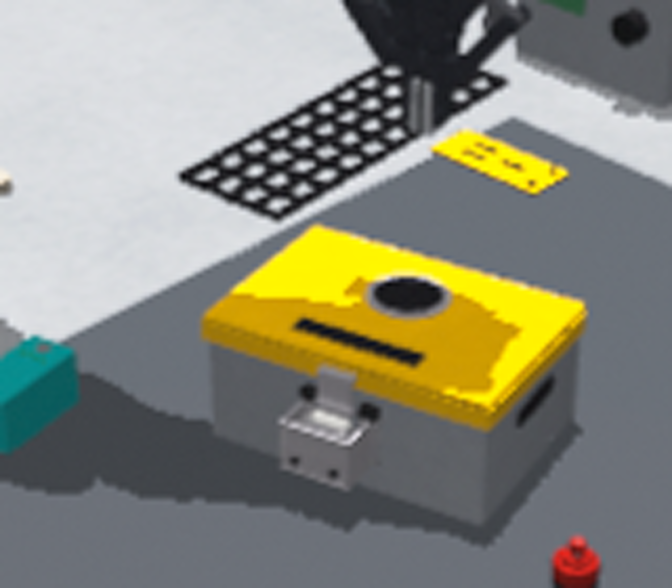

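View pics/t16z.png

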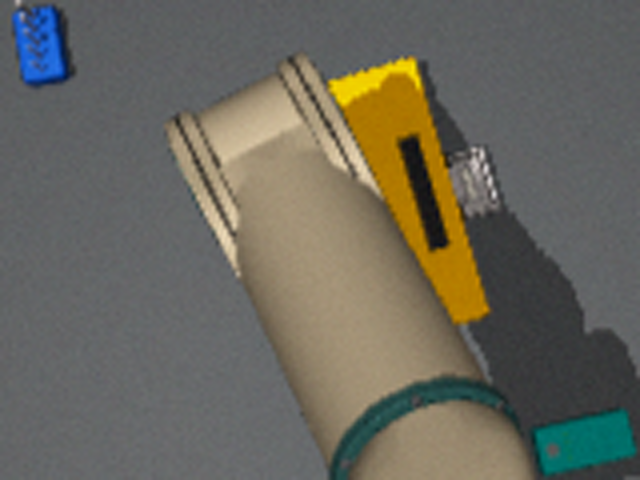

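```bash
python3 -c "
from h import *
c=load('t16');s=load('s16');
R=c['image'].astype(int);m=(R.max(2)<45);m[:,:315]=0;m[:,335:]=0;m[:170]=0;m[205:]=0
yy,xx=np.nonzero(m);print(len(xx),xx.mean(),yy.mean(),onz(c,xx.mean(),yy.mean(),.097))
print(onz(s,240+360/4.2,120+342/4.2,.097))"
```

```text
113 325.646017699115 187.67256637168143 [0.5531452  0.03188066 0.097     ]
[0.55666463 0.03231806 0.097     ]
```

Call:
apply_moves(
  commands=[
    [0.006,-0.02,0,0],
    [0.012,-0.04,0,0],
    [0.018,-0.06,0,0],
    [0.023,-0.08,0,0],
    [0.0255,-0.089,0,0],
    [0.0255,-0.089,-0.02,0],
    [0.0255,-0.089,-0.04,0],
    [0.0255,-0.089,-0.055,0],
    [0.0255,-0.089,-0.07,0],
    [0.0255,-0.089,-0.08,0],
    [0.0255,-0.089,-0.085,0],
    [0.0255,-0.089,-0.085,0],
    [0.0255,-0.089,-0.085,0],
  ],
)

```text
t: 22.65
eef_pos: [0.554, 0.0315, 0.1208]
orientation: [[0.001, 0.965, 0.261], [0.0, 0.261, -0.965], [-1.0, 0.001, -0.0]]
contact_force: [0.4, 0.2, 1.5]
finger_gap: 0.0
```

```bash
python3 st.py; python3 -c "
from h import *
c=shot('scene','s17');cv2.imwrite('pics/s17z.png',cv2.resize(c['image'][120:260,240:400,::-1],None,fx=4.2,fy=4.2,interpolation=cv2.INTER_CUBIC))"
```

```text
t 22.65 p [0.554  0.0315 0.1208] yaw_jaw 15.13 xax [ 8.e-04  2.e-04 -1.e+00] F [0.35 0.24 1.46] gap 0.0
```

View pics/s17z.png

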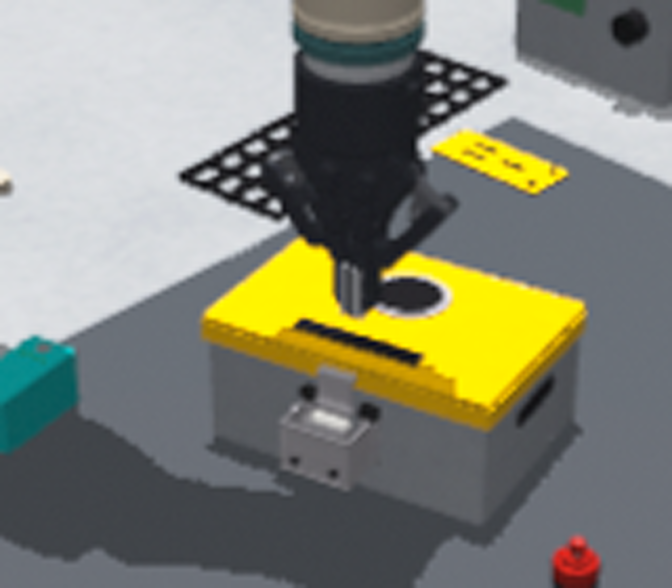

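Call:
apply_moves(
  commands=[
    [0,0,-0.005,0],
    [0,0,-0.01,0],
    [0,0,-0.014,0],
    [0,0,-0.016,0],
    [0,0,-0.017,0],
    [0,0,-0.018,0],
    [0,0,-0.018,0],
  ],
)

```text
t: 23.4
eef_pos: [0.5536, 0.0312, 0.1022]
orientation: [[-0.0, 0.965, 0.261], [0.0, 0.261, -0.965], [-1.0, -0.0, -0.0]]
contact_force: [0.7, 0.3, 0.1]
finger_gap: -0.001
```

Call:
apply_moves(
  commands=[
    [0,0,-0.001,0],
    [0,0,-0.002,0],
    [0,0,-0.002,0],
  ],
)

```text
t: 23.7
eef_pos: [0.5536, 0.0312, 0.1002]
orientation: [[-0.0, 0.965, 0.261], [0.0, 0.261, -0.965], [-1.0, -0.0, -0.0]]
contact_force: [0.4, 0.2, 0.0]
finger_gap: 0.001
```

Call:
apply_moves(
  commands=[
    [0,0,-0.001,0],
    [0,0,-0.002,0],
    [0,0,-0.002,0],
  ],
)

```text
t: 24.0
eef_pos: [0.5535, 0.0312, 0.0981]
orientation: [[-0.0, 0.965, 0.261], [0.0, 0.261, -0.965], [-1.0, -0.0, -0.0]]
contact_force: [0.1, 1.0, -0.2]
finger_gap: 0.001
```

Call:
apply_moves(
  commands=[
    [0,0,-0.001,0],
    [0,0,-0.0015,0],
    [0,0,-0.0015,0],
  ],
)

```text
t: 24.3
eef_pos: [0.5537, 0.0312, 0.0969]
orientation: [[0.0, 0.965, 0.261], [-0.0, 0.261, -0.965], [-1.0, 0.0, 0.0]]
contact_force: [0.1, -0.5, 0.8]
finger_gap: 0.002
```

Call:
apply_moves(
  commands=[
    [0,0,-0.0005,0],
    [0,0,-0.001,0],
    [0,0,-0.001,0],
  ],
)

```text
t: 24.6
eef_pos: [0.5537, 0.0312, 0.0964]
orientation: [[0.0, 0.965, 0.261], [-0.0, 0.261, -0.965], [-1.0, 0.0, 0.0]]
contact_force: [-1.4, -0.5, 5.4]
finger_gap: 0.0
```

Call:
apply_moves(
  commands=[
    [0,0,-0.0005,0],
    [0,0,-0.001,0],
    [0,0,-0.001,0],
  ],
)

```text
t: 24.9
eef_pos: [0.5538, 0.0311, 0.0954]
orientation: [[0.0, 0.965, 0.261], [-0.0, 0.261, -0.965], [-1.0, 0.0, 0.0]]
contact_force: [-2.3, -0.5, 6.3]
finger_gap: -0.001
```

Call:
apply_moves(
  commands=[
    [0,0,-0.0005,0],
    [0,0,-0.001,0],
    [0,0,-0.001,0],
  ],
)

```text
t: 25.2
eef_pos: [0.5537, 0.031, 0.0943]
orientation: [[0.0, 0.965, 0.261], [-0.0, 0.261, -0.965], [-1.0, 0.0, 0.0]]
contact_force: [-1.0, -0.3, 5.6]
finger_gap: 0.002
```

Call:
apply_moves(
  commands=[
    [0,0,-0.0005,0],
    [0,0,-0.001,0],
    [0,0,-0.001,0],
  ],
)

```text
t: 25.5
eef_pos: [0.5538, 0.0309, 0.0929]
orientation: [[0.0, 0.965, 0.261], [-0.0, 0.261, -0.965], [-1.0, 0.0, 0.0]]
contact_force: [-0.2, -1.2, 2.8]
finger_gap: 0.002
```

Call:
apply_moves(
  commands=[
    [0,0,-0.0005,0],
    [0,0,-0.001,0],
    [0,0,-0.001,0],
  ],
)

```text
t: 25.8
eef_pos: [0.5535, 0.0315, 0.0915]
orientation: [[-0.0, 0.965, 0.261], [0.0, 0.261, -0.965], [-1.0, -0.0, -0.001]]
contact_force: [0.1, -0.4, 0.8]
finger_gap: 0.001
```

Call:
apply_moves(
  commands=[
    [0,0,-0.0005,0],
    [0,0,-0.001,0],
    [0,0,-0.001,0],
  ],
)

```text
t: 26.1
eef_pos: [0.5535, 0.0314, 0.0906]
orientation: [[-0.0, 0.965, 0.261], [0.0, 0.261, -0.965], [-1.0, -0.0, -0.0]]
contact_force: [0.3, -0.5, 0.4]
finger_gap: -0.003
```

Call:
apply_moves(
  commands=[
    [0,0,-0.0005,0],
    [0,0,-0.001,0],
    [0,0,-0.001,0],
  ],
)

```text
t: 26.4
eef_pos: [0.5536, 0.0313, 0.0898]
orientation: [[-0.0, 0.965, 0.261], [0.0, 0.261, -0.965], [-1.0, -0.0, -0.0]]
contact_force: [0.3, 0.1, 0.4]
finger_gap: -0.003
```

Call:
apply_moves(
  commands=[
    [0,0,-0.0005,0],
    [0,0,-0.001,0],
    [0,0,-0.001,0],
  ],
)

```text
t: 26.7
eef_pos: [0.5536, 0.0312, 0.0887]
orientation: [[-0.0, 0.965, 0.261], [0.0, 0.261, -0.965], [-1.0, -0.0, -0.0]]
contact_force: [-0.0, 0.5, -0.1]
finger_gap: 0.001
```

Call:
apply_moves(
  commands=[
    [0,0,-0.0005,0],
    [0,0,-0.001,0],
    [0,0,-0.001,0],
  ],
)

```text
t: 27.0
eef_pos: [0.5536, 0.0312, 0.0878]
orientation: [[-0.0, 0.965, 0.261], [0.0, 0.261, -0.965], [-1.0, -0.0, -0.0]]
contact_force: [0.4, -0.2, -0.1]
finger_gap: -0.0
```

Call:
apply_moves(
  commands=[
    [0,0,-0.0005,0],
    [0,0,-0.001,0],
    [0,0,-0.001,0],
  ],
)

```text
t: 27.3
eef_pos: [0.5537, 0.0313, 0.0874]
orientation: [[0.0, 0.965, 0.261], [-0.0, 0.261, -0.965], [-1.0, 0.0, 0.0]]
contact_force: [-1.3, -1.3, 5.5]
finger_gap: -0.0
```

Call:
apply_moves(
  commands=[
    [0,0,-0.0005,0],
    [0,0,-0.0005,0],
  ],
)

```text
t: 27.5
eef_pos: [0.5537, 0.0313, 0.0873]
orientation: [[0.001, 0.965, 0.261], [-0.0, 0.261, -0.965], [-1.0, 0.0, 0.0]]
contact_force: [-2.4, -0.4, 9.4]
finger_gap: 0.002
```

Call:
apply_moves(
  commands=[
    [0,0,-0.0005,0],
    [0,0,-0.0005,0],
  ],
)

```text
t: 27.7
eef_pos: [0.5537, 0.0313, 0.0872]
orientation: [[0.001, 0.965, 0.261], [-0.0, 0.261, -0.965], [-1.0, 0.001, 0.001]]
contact_force: [-3.3, 0.2, 13.2]
finger_gap: 0.002
```

Call:
apply_moves(
  commands=[
    [0,0,0.002,0],
    [0,0,0.005,0],
    [0,0,0.015,0],
    [0,0,0.03,0],
    [0,0,0.06,0],
    [0,0,0.09,0],
    [0,0,0.12,0],
    [0,0,0.15,0],
    [0,0,0.16,0],
    [-0.01,0.04,0.16,0],
    [-0.02,0.08,0.16,0],
    [-0.03,0.12,0.16,0],
    [-0.04,0.16,0.16,0],
    [-0.04,0.16,0.16,0],
    [-0.04,0.16,0.16,0],
  ],
)

```text
t: 29.2
eef_pos: [0.5129, 0.1921, 0.2453]
orientation: [[-0.001, 0.965, 0.264], [-0.0, 0.264, -0.965], [-1.0, -0.001, 0.0]]
contact_force: [0.7, -0.7, 0.2]
finger_gap: -0.001
```

```bash
python3 st.py; python3 -c "
from h import *
c=shot('scene','s18');z=lambda i:cv2.resize(i[120:260,240:400,::-1],None,fx=2.5,fy=2.5,interpolation=cv2.INTER_CUBIC)
cv2.imwrite('pics/s18z.png',np.hstack([z(load('s16')['image']),z(c['image'])]))
c=shot('top','t18');cv2.imwrite('pics/t18.png',c['image'][:,:,::-1])"
```

```text
t 29.2 p [0.5129 0.1921 0.2453] yaw_jaw 15.29 xax [-1.1e-03 -4.0e-04 -1.0e+00] F [ 0.71 -0.7   0.18] gap -0.001
```

View pics/s18z.png

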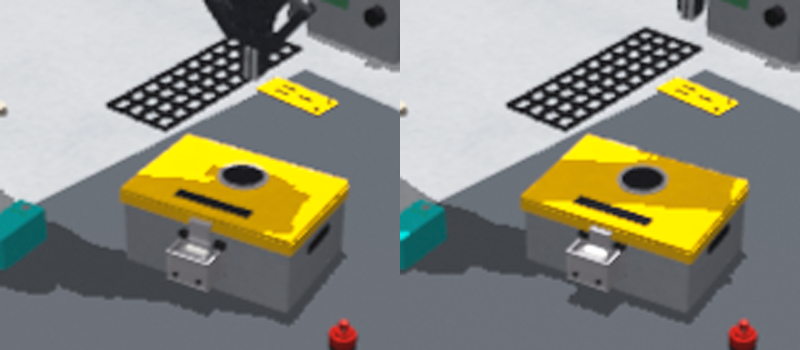

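View pics/t18.png

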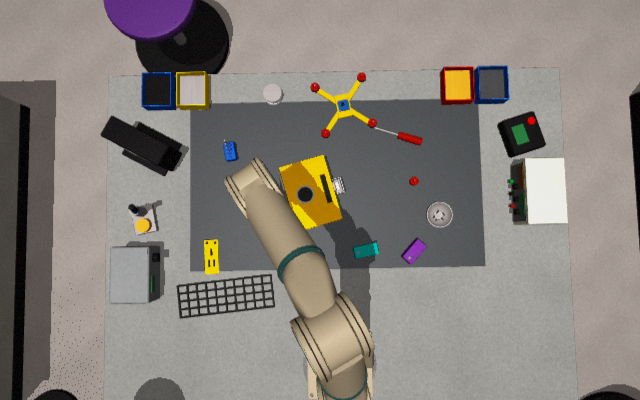

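```bash
python3 -c "
from h import *
a=load('s16');b=load('s18')
def strip(c):
    R=c['image'].astype(int);m=(R.max(2)<60);m[:]=m;k=np.zeros_like(m);k[193:212,305:345]=1;m&=k
    n,l,s,ce=cv2.connectedComponentsWithStats(m.astype(np.uint8));i=1+np.argmax(s[1:,4]);return ce[i],s[i]
print(strip(a),strip(b))
print(proj(a,[.5537,.0312,.0968]),proj(a,[.5537,.0312,.0875]))
print(arm.close_job())"
```

```text
(array([325.28358209, 200.91044776]), array([311, 196,  29,  11,  67], dtype=int32)) (array([324.69736842, 203.77631579]), array([310, 199,  30,  11,  76], dtype=int32))
[324.61632945 201.21931788] [324.60704961 204.14533504]
the job is handed in; nothing more can be done
None
```

The job is done and handed in at about 29 s of the 72 s. The hand-in reports no verdict, so what follows rests on my own checks.

- **Battery:** I set the red-banded pack down in the empty pocket, feeling a net 7 N or so at the floor before letting go. The pictures after release show it lying in the pocket in line with the blue pack. I did not measure its position again after letting go. The lid now hides it.
- **Lid drop:** I pushed the lid over from behind with the closed fingers, and it fell from about 1.3 rad. The arm held still until the lid lay ajar on the catch.
- **Pressing shut:** On the black strip I touched the lid at 96.8 mm height. The reading at the end of each step peaked at 6.3 N, then the lid went light as the catch gave way. It turned hard at about 87.3 mm, where I stopped at about 13 N and lifted off.
- **Last check:** With the robot clear, the black strip sits about 2.9 px lower in the scene camera than when ajar. That matches the drop of about 9 mm I felt, so the lid stays shut.
- **Everything else:** The bystanders and look-alikes look unmoved in the last top picture, judged by eye only.

The one disagreement was before the grasp, when the top and scene cameras differed by 1 to 2 mm on where the pack lay. A check of the pack in the gripper showed it centred, and it went into the pocket without resistance.

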